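# Sort the sealed terminal tins by weight and hang out the call lamp

### The job

Lift each sealed tin on the bench to feel its weight: 290 g or more counts as full, less as empty. Stand the full ones on the floor of the blue tray and the empty ones on the floor of the orange tray. When all are sorted, call the stores: hang the red lamp by its loop on the sprung brass hook and, still holding it, tug it gently down so that the hook dips about a centimetre for a moment, but not to its stop, to make sure it is held; then let go and leave it hanging. Leave the other things on the bench where they are.

Things in the scene. Friction and masses are not known exactly. Their poses are not given: they have to be found in the camera images.
- tin_a: one of the identical sealed round tins (steel, yellow lid band): 52 mm diameter, 46 mm high, origin at the centre of its underside, z up. Nothing outside shows what is in it: its mass is anything from 80 to 500 g, drawn anew for each tin at each start; from 290 g it counts as full. Four to six tins are present; None if absent
- tin_b: one of the identical sealed round tins (steel, yellow lid band): 52 mm diameter, 46 mm high, origin at the centre of its underside, z up. Nothing outside shows what is in it: its mass is anything from 80 to 500 g, drawn anew for each tin at each start; from 290 g it counts as full. Four to six tins are present; None if absent
- tin_c: one of the identical sealed round tins (steel, yellow lid band): 52 mm diameter, 46 mm high, origin at the centre of its underside, z up. Nothing outside shows what is in it: its mass is anything from 80 to 500 g, drawn anew for each tin at each start; from 290 g it counts as full. Four to six tins are present; None if absent
- tin_d: one of the identical sealed round tins (steel, yellow lid band): 52 mm diameter, 46 mm high, origin at the centre of its underside, z up. Nothing outside shows what is in it: its mass is anything from 80 to 500 g, drawn anew for each tin at each start; from 290 g it counts as full. Four to six tins are present; None if absent
- tin_e: one of the identical sealed round tins (steel, yellow lid band): 52 mm diameter, 46 mm high, origin at the centre of its underside, z up. Nothing outside shows what is in it: its mass is anything from 80 to 500 g, drawn anew for each tin at each start; from 290 g it counts as full. Four to six tins are present; None if absent
- tin_f: one of the identical sealed round tins (steel, yellow lid band): 52 mm diameter, 46 mm high, origin at the centre of its underside, z up. Nothing outside shows what is in it: its mass is anything from 80 to 500 g, drawn anew for each tin at each start; from 290 g it counts as full. Four to six tins are present; None if absent
- tray_full: blue open tray for full tins; long side along its x; outside 260 x 210 mm, 26 mm high, walls 4 mm, floor about 4 mm thick; fixed to the bench; origin at the centre of its underside
- tray_empty: orange open tray for empty tins; long side along its x; outside 260 x 210 mm, 26 mm high, walls 4 mm, floor about 4 mm thick; fixed to the bench; origin at the centre of its underside
- lamp: red call lamp, upright, 140-190 g; origin: centre of underside. Foot 54 x 54 mm, flat black top (46 x 50 mm) 58 mm up. Rigid loop above it in the lamp's y-z plane, 10 mm thick, open along x: opening 36 mm wide (y), 58 to 100 mm up; its top bar 100 to 108 mm up. On it a yellow grip tab, 108 to 136 mm up, 24 mm (x) by 12 mm (y): pinch across y
- lamp_bail (a point): middle of the underside of the loop's top bar, 100 mm above the lamp's origin; axes as the lamp's
- hook_stand: fixed stand of the sprung hook; origin on the bench straight below the hook's seat; the post (18 x 30 mm, to 184 mm up) stands 70 mm away along the stand's +x, its face 61 mm away; foot plate from 30 to 100 mm along +x, 12 mm high; the hook points to the stand's -x
- hook_seat (a point): seat of the brass hook: on top of its level round bar (8 mm thick), 174 mm above the bench at rest; axes as the stand's. The bar runs along x from the post to 32 mm in front (-x) of the seat, where its end turns up to 14 mm above the seat; it moves down with the hook
- call_hook (a joint): how far the sprung hook is pulled down, in m: 0 at rest (about 0.0006 under its own weight), lower stop at 0.024; about 0.7 N per mm, so the hanging lamp alone pulls it down about 2 to 3 mm
- contactor: grey contactor, 60 x 45 x 52 mm high; a bystander, to be left alone
- screwdriver: red screwdriver, lying; a bystander, to be left alone
- wrench: steel wrench, lying; a bystander, to be left alone
- glue: white glue bottle with a red cap, 48 mm diameter, 120 mm high, standing; a bystander, to be left alone
- terminals: grey terminal strip, 100 x 34 x 31 mm high; a bystander, to be left alone
There are look-alikes about, which are no part of the job. What is shaped like the tin_c but purple is not meant.

How it is judged:
On the way, in this order (a step that is already met when the one before it is completed fails the run):
1. every tin stands released in its right tray: full (290 g or more, with 45 g leeway) in blue, empty in orange (((x of tin_a in the frame of tray_full between -0.11 and 0.11 m and y of tin_a in the frame of tray_full between -0.085 and 0.085 m and z of tin_a in the frame of tray_full below 0.014 m and contact force between tin_a and tray_full above 2.4 N) or (x of tin_a in the frame of tray_empty between -0.11 and 0.11 m and y of tin_a in the frame of tray_empty between -0.085 and 0.085 m and z of tin_a in the frame of tray_empty below 0.014 m and contact force between tin_a and tray_empty below 3.3 N)) and angle between each of tin_a, tin_b, tin_c, tin_d, tin_e, tin_f's own z axis and vertical below 0.2 rad and contact force between the fingers and tin_a below 0.05 N and ((x of tin_b in the frame of tray_full between -0.11 and 0.11 m and y of tin_b in the frame of tray_full between -0.085 and 0.085 m and z of tin_b in the frame of tray_full below 0.014 m and contact force between tin_b and tray_full above 2.4 N) or (x of tin_b in the frame of tray_empty between -0.11 and 0.11 m and y of tin_b in the frame of tray_empty between -0.085 and 0.085 m and z of tin_b in the frame of tray_empty below 0.014 m and contact force between tin_b and tray_empty below 3.3 N)) and contact force between the fingers and tin_b below 0.05 N and ((x of tin_c in the frame of tray_full between -0.11 and 0.11 m and y of tin_c in the frame of tray_full between -0.085 and 0.085 m and z of tin_c in the frame of tray_full below 0.014 m and contact force between tin_c and tray_full above 2.4 N) or (x of tin_c in the frame of tray_empty between -0.11 and 0.11 m and y of tin_c in the frame of tray_empty between -0.085 and 0.085 m and z of tin_c in the frame of tray_empty below 0.014 m and contact force between tin_c and tray_empty below 3.3 N)) and contact force between the fingers and tin_c below 0.05 N and ((x of tin_d in the frame of tray_full between -0.11 and 0.11 m and y of tin_d in the frame of tray_full between -0.085 and 0.085 m and z of tin_d in the frame of tray_full below 0.014 m and contact force between tin_d and tray_full above 2.4 N) or (x of tin_d in the frame of tray_empty between -0.11 and 0.11 m and y of tin_d in the frame of tray_empty between -0.085 and 0.085 m and z of tin_d in the frame of tray_empty below 0.014 m and contact force between tin_d and tray_empty below 3.3 N)) and contact force between the fingers and tin_d below 0.05 N and ((x of tin_e in the frame of tray_full between -0.11 and 0.11 m and y of tin_e in the frame of tray_full between -0.085 and 0.085 m and z of tin_e in the frame of tray_full below 0.014 m and contact force between tin_e and tray_full above 2.4 N) or (x of tin_e in the frame of tray_empty between -0.11 and 0.11 m and y of tin_e in the frame of tray_empty between -0.085 and 0.085 m and z of tin_e in the frame of tray_empty below 0.014 m and contact force between tin_e and tray_empty below 3.3 N)) and contact force between the fingers and tin_e below 0.05 N and ((x of tin_f in the frame of tray_full between -0.11 and 0.11 m and y of tin_f in the frame of tray_full between -0.085 and 0.085 m and z of tin_f in the frame of tray_full below 0.014 m and contact force between tin_f and tray_full above 2.4 N) or (x of tin_f in the frame of tray_empty between -0.11 and 0.11 m and y of tin_f in the frame of tray_empty between -0.085 and 0.085 m and z of tin_f in the frame of tray_empty below 0.014 m and contact force between tin_f and tray_empty below 3.3 N)) and contact force between the fingers and tin_f below 0.05 N and linear speed of each of tin_a, tin_b, tin_c, tin_d, tin_e, tin_f below 0.05 m/s), for 0.2 s.
2. the held lamp's loop is over the hook, its top bar between the upturned end and the post (x of lamp_bail in the frame of hook_seat between -0.026 and 0.055 m and y of lamp_bail in the frame of hook_seat between -0.018 and 0.018 m and z of lamp_bail in the frame of hook_seat between -0.006 and 0.04 m and contact force between the fingers and lamp above 0.5 N), for 0.1 s.
3. the lamp, held in the fingers and hanging on the hook, is tugged down until the hook dips 6.5 mm or more (x of lamp_bail in the frame of hook_seat between -0.026 and 0.055 m and y of lamp_bail in the frame of hook_seat between -0.018 and 0.018 m and z of lamp_bail in the frame of hook_seat between -0.006 and 0.006 m and contact force between the fingers and lamp above 0.5 N and value of joint call_hook above 0.0065 m), for 0.2 s.
At the end, for the whole second after the job is handed in: Each tin stands upright (within 0.2 rad), released on the floor of its tray (full, 290 g up: blue, empty: orange; 45 g leeway); the lamp hangs by its loop on the hook, released, at rest, within 0.25 rad of upright, the hook less than 5.5 mm down (((x of tin_a in the frame of tray_full between -0.11 and 0.11 m and y of tin_a in the frame of tray_full between -0.085 and 0.085 m and z of tin_a in the frame of tray_full below 0.014 m and contact force between tin_a and tray_full above 2.4 N) or (x of tin_a in the frame of tray_empty between -0.11 and 0.11 m and y of tin_a in the frame of tray_empty between -0.085 and 0.085 m and z of tin_a in the frame of tray_empty below 0.014 m and contact force between tin_a and tray_empty below 3.3 N)) and angle between each of tin_a, tin_b, tin_c, tin_d, tin_e, tin_f's own z axis and vertical below 0.2 rad and contact force between the fingers and tin_a below 0.05 N and ((x of tin_b in the frame of tray_full between -0.11 and 0.11 m and y of tin_b in the frame of tray_full between -0.085 and 0.085 m and z of tin_b in the frame of tray_full below 0.014 m and contact force between tin_b and tray_full above 2.4 N) or (x of tin_b in the frame of tray_empty between -0.11 and 0.11 m and y of tin_b in the frame of tray_empty between -0.085 and 0.085 m and z of tin_b in the frame of tray_empty below 0.014 m and contact force between tin_b and tray_empty below 3.3 N)) and contact force between the fingers and tin_b below 0.05 N and ((x of tin_c in the frame of tray_full between -0.11 and 0.11 m and y of tin_c in the frame of tray_full between -0.085 and 0.085 m and z of tin_c in the frame of tray_full below 0.014 m and contact force between tin_c and tray_full above 2.4 N) or (x of tin_c in the frame of tray_empty between -0.11 and 0.11 m and y of tin_c in the frame of tray_empty between -0.085 and 0.085 m and z of tin_c in the frame of tray_empty below 0.014 m and contact force between tin_c and tray_empty below 3.3 N)) and contact force between the fingers and tin_c below 0.05 N and ((x of tin_d in the frame of tray_full between -0.11 and 0.11 m and y of tin_d in the frame of tray_full between -0.085 and 0.085 m and z of tin_d in the frame of tray_full below 0.014 m and contact force between tin_d and tray_full above 2.4 N) or (x of tin_d in the frame of tray_empty between -0.11 and 0.11 m and y of tin_d in the frame of tray_empty between -0.085 and 0.085 m and z of tin_d in the frame of tray_empty below 0.014 m and contact force between tin_d and tray_empty below 3.3 N)) and contact force between the fingers and tin_d below 0.05 N and ((x of tin_e in the frame of tray_full between -0.11 and 0.11 m and y of tin_e in the frame of tray_full between -0.085 and 0.085 m and z of tin_e in the frame of tray_full below 0.014 m and contact force between tin_e and tray_full above 2.4 N) or (x of tin_e in the frame of tray_empty between -0.11 and 0.11 m and y of tin_e in the frame of tray_empty between -0.085 and 0.085 m and z of tin_e in the frame of tray_empty below 0.014 m and contact force between tin_e and tray_empty below 3.3 N)) and contact force between the fingers and tin_e below 0.05 N and ((x of tin_f in the frame of tray_full between -0.11 and 0.11 m and y of tin_f in the frame of tray_full between -0.085 and 0.085 m and z of tin_f in the frame of tray_full below 0.014 m and contact force between tin_f and tray_full above 2.4 N) or (x of tin_f in the frame of tray_empty between -0.11 and 0.11 m and y of tin_f in the frame of tray_empty between -0.085 and 0.085 m and z of tin_f in the frame of tray_empty below 0.014 m and contact force between tin_f and tray_empty below 3.3 N)) and contact force between the fingers and tin_f below 0.05 N and x of lamp_bail in the frame of hook_seat between -0.026 and 0.055 m and y of lamp_bail in the frame of hook_seat between -0.018 and 0.018 m and z of lamp_bail in the frame of hook_seat between -0.006 and 0.006 m and angle between lamp's own z axis and vertical below 0.25 rad and linear speed of lamp below 0.05 m/s and contact force between the fingers and lamp below 0.05 N and value of joint call_hook below 0.0055 m); the robot touches nothing.
It fails at once if the hook is pulled down to its stop (more than 21 mm): too hard a tug (value of joint call_hook above 0.021 m).
It fails at once if another thing on the bench is moved more than 40 mm (distance of any of contactor, screwdriver, wrench, glue, terminals from where it was at the start of the episode above 0.04 m).
Of tin_a, tin_b, tin_c, tin_d, tin_e, tin_f only 4 to 6 are there at a start; the rules pass over those that are not, and their reading is None.
At some moment in a run one of tin_a, tin_b, tin_c, tin_d, tin_e, tin_f may be knocked a few centimetres aside while the robot is not near it.
It also fails if it takes over 210 s, if anything falls off the work surface, if the arm or the gripper's body presses on something with over 40 N, if the wrist force passes 120 N, or if a joint passes its speed limit or range.

### The arm

A 6-joint arm with a two-finger parallel gripper is mounted at the origin on the work surface. World frame = base frame: x ahead of the robot, y to its left, z up, the work surface at z = 0. Lengths are in m, angles in rad, forces in N, time in s.
With the tool pointing down it reaches from about 0.35 to 0.775 m from the base axis. Payload 7.3 kg.
Tool frame: the origin (TCP) lies midway between the tips of the shut fingers; the grasp point (between the pads) lies 19 mm behind it; x points along the fingers, y is the direction in which the jaws open and shut, and the axes are right-handed (so a half turn about x gives the same grasp; the last joint's range is limited). The gripper opens to 92 mm and grips with 3 to 60 N. Pads are 19 mm wide; open, the fingers measure 130 mm over their backs; the gripper's body (75 mm by 190 mm) begins 47 mm behind the grasp point.
Start: joints at [1.009, 0.342, 1.524, -0, 1.275, -0.146], TCP at [0.212, 0.48, 0.227] pointing down, gripper open.
Joint ranges: [-2.53, 2.53], [-0.77, 2.02], [0.04, 2.7], [-1, 4.14], [0.28, 2.66], [-3.11, 3.11]. Speed limits (rad/s): [2.57, 2.57, 3.14, 3.14, 3.14, 3.14].

### API

Orientations are given as a 3x3 rotation matrix whose columns are the frame's x, y, z axes.
In Python, from plant import * gives the robot as it stands. The module is installed in compiled form; this text tells all that it offers.
- The arm moves only by the tool drive_tool, never from a script. Its argument "commands" is a list of rows, each a list of 3 entries, a list of its own where there are three numbers: the turn, a rotation vector about the world's x, y, z in degrees, then the shift along the world's x, y, z in m, then the gripper's target within -1 to 1 (shut at 1, half-way at 0, fully open at -1). In form: [[[rx, ry, rz], [tx, ty, tz], grip], ...]. A call has 1 to 20 rows; each row is the pose to reach, as a shift and turn from the pose commanded when the call began; what a row does not reach only later rows make up. A row lasts 1/12 s, in which the tool goes at most 41.7 mm and 7.16 degrees, less where a joint would pass 70% of its speed; a pose out of reach is approached as far as the arm can. A call with a gripper value outside its range is refused whole. The fingers move at their own pace and stop on an object; the grip force is fixed at half the most. Time passes only in rows, so rows that repeat a pose let the fingers close. It gives the time, the measured TCP pose, the force and the opening at its end, in the units of the state.
- sense(): the state, without advancing time (a new reading comes with each control period).
- read_camera(name): name is "scene" or "top"; returns the picture (400x640x3 uint8, red, green, blue); there is no depth.
- camera_info(name): a dict with "intrinsics" (3x3 intrinsics, pixels), "position" and "attitude" of the camera in the world. Camera axes: x right, y up, looking along -z (the intrinsics and any distortion apply to the point x, -y, -z); pixel columns grow to the right and rows downward; lengths in m; the calibration is good to about 2 mm. A picture is of the moment at which its call begins. camera_info takes no time and is no camera call.
- finish_job(): hands the job in, once; it reports no verdict.
Trained networks look in the newest picture that a camera, given by its name, has taken for a name from the list of things; names that differ only in an ending like _2 or _b are one class to them, and where a whole thing is asked for, a point or a joint stands for the part that bears it (a point fixed in the world has none). Each returns a list of dicts, best first, with "conf" (0 to 1); they miss things now and then, are a little off and sometimes report something else, mostly with a low value. They report only what shows in the picture. A call takes as long as a camera call. They do not tell look-alikes from the thing itself.
- look_for(label, camera): "at" ([x, y, z] in m, in world coordinates, good to about 4 mm: the middle of the surface that is visible of it).
- masks_of(label, camera): "pixels" (400x640 bool, what is visible of it).
The state is a dict: "t": time; "joint_pos": joint angles; "qd": joint speeds; "joint_torque": joint torques, N m; "tcp_pos": TCP position; "tool_rot": TCP orientation; "ft_force": force on the tool from outside, world axes, zero at the start; "torque": the same for the moment, N m; "opening": opening from 0.0 (shut) to 1.0 (fully open).
Only numpy, scipy, OpenCV 4.12 (cv2) and the standard library are available. Lean on these libraries where they do the work, as an engineer would, in place of code of your own. Each camera call takes 0.05 s, during which the arm holds its last target.

## Working session

There is one attempt and no reset: what is moved stays moved. The work goes in short steps, Python scripts to look and compute and a tool call to move; the robot and the scene stay as the last step left them, time stands still between calls to the robot, and variables do not carry over. Pictures are saved under pics/ and viewed, and the job is handed in when it is done.

Besides the shell and the picture viewer there is one more tool, called by a JSON object that holds its "fn" and its "kwargs". drive_tool: Moves the arm, as the interface text tells. Its arguments: {"type":"object","properties":{"commands":{"type":"array"}},"required":["commands"]}

```bash
mkdir -p pics
python3 - <<'E'
from plant import *
import cv2
s=sense();print({k:np.round(v,3).tolist() if not isinstance(v,float) else v for k,v in s.items()} if 'np' in globals() else s)
for n in ("scene","top"):
    im=read_camera(n);cv2.imwrite(f"pics/{n}0.png",im[:,:,::-1]);print(n,camera_info(n))
E
```

```text
{'t': 0.0, 'joint_pos': array([ 1.00900986e+00,  3.42727504e-01,  1.52502294e+00, -1.09245104e-05,
        1.27540284e+00, -1.45997095e-01]), 'qd': array([-0.0027555 , -0.00019926,  0.00044366, -0.00058753,  0.00029466,
        0.00017124]), 'joint_torque': array([ 2.46312266e-03, -4.31246459e+01, -2.44220459e+01,  7.19482871e-02,
        5.60056453e-02, -1.42883441e-04]), 'tcp_pos': array([0.21181331, 0.47992454, 0.22604042]), 'tool_rot': array([[-8.22499267e-04,  4.03908623e-01,  9.14798966e-01],
       [-1.32633345e-03,  9.14798030e-01, -4.03909402e-01],
       [-9.99998782e-01, -1.54554366e-03, -2.16703192e-04]]), 'ft_force': array([-0.3157783 ,  0.13790964,  1.22414605]), 'torque': array([-0.05312169, -0.02807729, -0.01071655]), 'opening': 0.9961500390553815}
scene {'intrinsics': array([[454.07482309,   0.        , 319.28329063],
       [  0.        , 454.07482309, 197.27111916],
       [  0.        ,   0.        ,   1.        ]]), 'position': array([ 1.34495969, -0.45897148,  1.50678879]), 'attitude': array([[ 4.71952712e-01, -7.21253085e-01,  5.07005547e-01],
       [ 8.81623699e-01,  3.85750384e-01, -2.71912293e-01],
       [ 5.39995499e-04,  5.75317849e-01,  8.17929753e-01]])}
top {'intrinsics': array([[363.55974482,   0.        , 318.43512138],
       [  0.        , 363.55974482, 197.39010427],
       [  0.        ,   0.        ,   1.        ]]), 'position': array([ 0.36331705, -0.01126135,  1.10927625]), 'attitude': array([[ 0.00895439,  0.98686541, -0.16129627],
       [-0.99937344,  0.00330834, -0.03523885],
       [-0.03424238,  0.16151075,  0.9862767 ]])}
```

View pics/scene0.png

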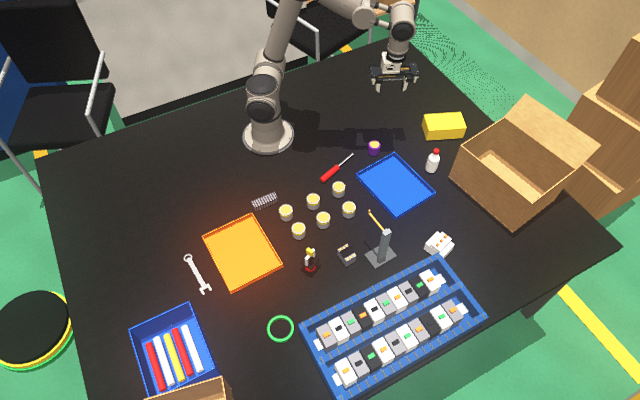

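View pics/top0.png

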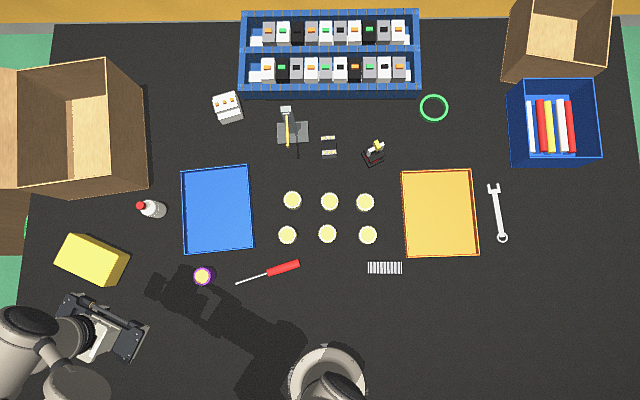

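Run:
```python
from plant import *
import numpy as np
for c in ("top","scene"):
    R=camera_info(c)
    for l in ("tin_a","tray_full","tray_empty","lamp","hook_stand","contactor","glue"):
        for d in look_for(l,c):
            p=d["at"];q=R["attitude"].T@(np.array(p)-R["position"]);K=R["intrinsics"]
            print(c,l,np.round(p,3),round(d["conf"],2),"px",np.round(K[0,0]*q[0]/-q[2]+K[0,2]),np.round(K[1,1]*q[1]/q[2]+K[1,2]))
```

```text
top tin_a [0.302 0.356 0.046] 0.81 px 204.0 277.0
top tin_a [ 0.52  -0.104  0.043] 0.77 px 363.0 203.0
top tin_a [ 0.426 -0.113  0.045] 0.73 px 366.0 235.0
top tin_a [0.432 0.001 0.047] 0.68 px 327.0 233.0
top tin_a [0.421 0.121 0.046] 0.65 px 286.0 236.0
top tin_a [ 0.524 -0.003  0.047] 0.58 px 328.0 202.0
top tin_a [0.531 0.102 0.046] 0.55 px 293.0 199.0
top tin_a [ 0.66  -0.132  0.061] 0.44 px 372.0 156.0
top tray_full [0.503 0.348 0.001] 0.97 px 215.0 210.0
top tray_full [0.432 0.004 0.044] 0.4 px 326.0 233.0
top tray_empty [ 0.502 -0.335 -0.003] 0.63 px 437.0 212.0
top tray_empty [ 0.663 -0.13   0.061] 0.31 px 371.0 155.0
top lamp [ 0.664 -0.138  0.058] 0.94 px 374.0 155.0
top lamp [0.424 0.118 0.049] 0.24 px 287.0 236.0
top hook_stand [0.751 0.108 0.008] 0.78 px 294.0 133.0
top contactor [ 0.691 -0.     0.046] 0.83 px 328.0 147.0
top glue [0.501 0.514 0.077] 0.68 px 151.0 207.0
scene tin_a [ 0.538 -0.007  0.05 ] 0.72 px 324.0 219.0
scene tin_a [0.542 0.099 0.044] 0.6 px 348.0 209.0
scene tin_a [ 0.536 -0.112  0.046] 0.56 px 299.0 230.0
scene tin_a [ 0.441 -0.121  0.045] 0.55 px 286.0 213.0
scene tin_a [0.317 0.355 0.042] 0.52 px 373.0 148.0
scene tin_a [ 0.443 -0.006  0.046] 0.51 px 312.0 201.0
scene tin_a [0.437 0.115 0.048] 0.49 px 338.0 188.0
scene tray_full [0.509 0.344 0.004] 0.7 px 395.0 186.0
scene tray_empty [ 0.504 -0.33   0.005] 0.87 px 243.0 253.0
scene lamp [ 0.682 -0.143  0.055] 0.66 px 309.0 264.0
scene hook_stand [0.766 0.107 0.006] 0.62 px 380.0 259.0
scene contactor [ 0.717 -0.005  0.045] 0.86 px 348.0 256.0
scene glue [0.516 0.518 0.065] 0.5 px 434.0 162.0
```

The picture shows six yellow-lidded tins in a 3x2 grid (top px 292,200; 330,201; 365,202; 287,235; 327,233; 368,235). The purple look-alike is at (203,277), and the other confusable things are the glue cap (140,206), the lamp (374,155) and the hook stand (290,130). Next I crop in close and measure.

```bash
cat > h.py <<'E'
from plant import *
import numpy as np, cv2, time
def ray(c,u,v,z):
    R=camera_info(c);K=R["intrinsics"];d=R["attitude"]@np.array([(u-K[0,2])/K[0,0],-(v-K[1,2])/K[1,1],-1.])
    p=R["position"];return p+d*(z-p[2])/d[2]
def proj(c,P):
    R=camera_info(c);K=R["intrinsics"];q=R["attitude"].T@(np.array(P)-R["position"])
    return np.array([K[0,0]*q[0]/-q[2]+K[0,2],K[1,1]*q[1]/q[2]+K[1,2]])
def lids(c,im=None,z=0.046):
    if im is None: im=read_camera(c)
    h=cv2.cvtColor(im,cv2.COLOR_RGB2HSV)
    m=((h[...,0]>18)&(h[...,0]<36)&(h[...,1]>40)&(h[...,2]>150)).astype(np.uint8)
    n,l,s,ce=cv2.connectedComponentsWithStats(m)
    return [(np.round(ce[i],1),s[i,4],np.round(ray(c,*ce[i],z),4)) for i in range(1,n) if 40<s[i,4]<500]
E
python3 - <<'E'
from h import *
for c,b in (("top",(250,90,160,170)),("scene",(230,170,190,120))):
    im=read_camera(c)
    for r in lids(c,im): print(c,*r)
    x,y,w,h=b;f=4
    cv2.imwrite(f"pics/{c}1.png",cv2.resize(im[y:y+h,x:x+w],None,fx=(f if c=="scene" else 3.5),fy=(f if c=="scene" else 3.5),interpolation=cv2.INTER_CUBIC)[:,:,::-1])
E
```

```text
top [625.4   7.2] 420 [ 1.1459 -0.933   0.046 ]
top [549.4 126.6] 393 [ 0.7544 -0.6635  0.046 ]
top [286.7 130.8] 77 [0.7439 0.126  0.046 ]
top [377.1 144.5] 47 [ 0.6996 -0.1491  0.046 ]
top [291.9 199.2] 138 [0.5316 0.1056 0.046 ]
top [329.3 200.8] 144 [ 0.527  -0.0057  0.046 ]
top [364.8 201.5] 143 [ 0.5253 -0.1101  0.046 ]
top [326.9 233.3] 147 [0.4313 0.0011 0.046 ]
top [286.6 234.4] 147 [0.4271 0.1189 0.046 ]
top [367.4 234.4] 147 [ 0.4288 -0.1166  0.046 ]
top [201.2 276.2] 141 [0.305  0.3644 0.046 ]
scene [575.6  10.2] 209 [-0.0079  1.877   0.046 ]
scene [517.8  11.1] 72 [-0.1527  1.5884  0.046 ]
scene [539.7  14.7] 62 [-0.0695  1.671   0.046 ]
scene [610.8  23.8] 46 [0.1729 1.949  0.046 ]
scene [575.6  28.6] 86 [0.1146 1.7493 0.046 ]
scene [618.2  30.2] 52 [0.2318 1.9382 0.046 ]
scene [614.8  48.1] 114 [0.3298 1.8011 0.046 ]
scene [345.6  48.3] 57 [-0.3183  0.5851  0.046 ]
scene [605.9  65.4] 58 [0.4049 1.6527 0.046 ]
scene [374.2 144.1] 44 [0.305  0.3657 0.046 ]
scene [ 39.6 153.2] 92 [-0.3178 -0.9067  0.046 ]
scene [338.3 187.1] 89 [0.4315 0.1172 0.046 ]
scene [312.6 199.3] 97 [ 0.4358 -0.001   0.046 ]
scene [348.4 207.3] 111 [0.5345 0.1039 0.046 ]
scene [285.1 209. ] 79 [ 0.4261 -0.1161  0.046 ]
scene [322.7 217.7] 115 [ 0.5296 -0.0069  0.046 ]
scene [298.  228.7] 117 [ 0.5288 -0.1117  0.046 ]
scene [309.4 251.5] 56 [ 0.6345 -0.1185  0.046 ]
scene [ 41.4 353.1] 388 [ 0.5563 -1.0341  0.046 ]
scene [173.9 357.4] 348 [ 0.7671 -0.6685  0.046 ]
scene [169.7 391.6] 61 [ 0.8592 -0.711   0.046 ]
scene [635.5 396.7] 50 [1.5339 0.5191 0.046 ]
```

View pics/top1.png

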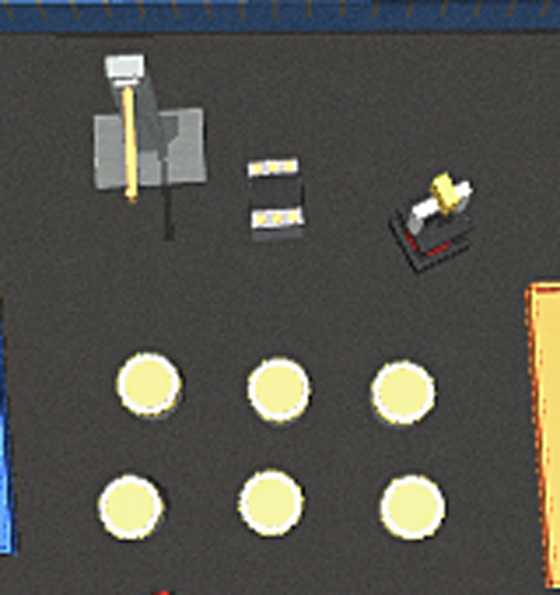

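View pics/scene1.png

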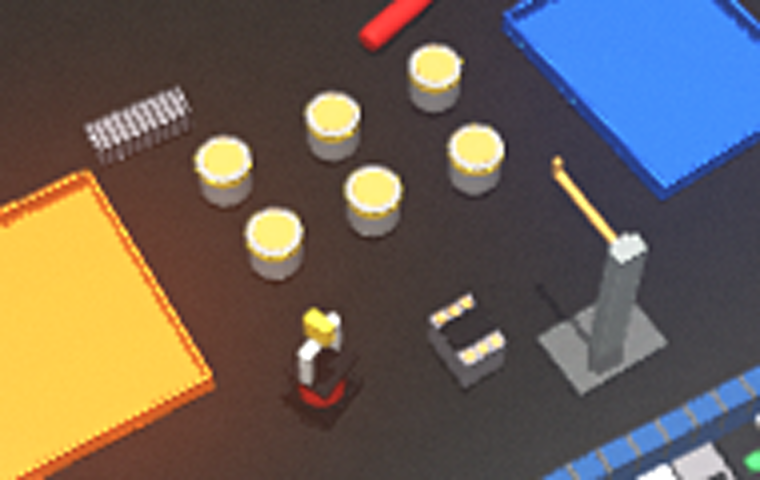

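Run:
```python
from h import *
ims={c:read_camera(c) for c in ("top","scene")}
for c in ("top","scene"):
  for l in ("tray_full","tray_empty","hook_stand","lamp"):
    d=masks_of(l,c)
    if not d: print("none",c,l);continue
    m=d[0]["pixels"].astype(np.uint8)
    if 'tray' in l:
        cn=max(cv2.findContours(m,0,2)[0],key=cv2.contourArea)[:,0]
        P=np.array([ray(c,*p,0.026)[:2] for p in cn.astype(float)]).astype(np.float32)
        print(c,l,d[0]["conf"],cv2.minAreaRect(P))
    else: print(c,l,d[0]["conf"],m.sum(),cv2.boundingRect(m))
F=[]
x,y,w,h=265,90,60,80
F=cv2.resize(ims["top"][y:y+h,x:x+w],None,fx=7,fy=7,interpolation=cv2.INTER_CUBIC)
cv2.imwrite("pics/hooktop.png",F[:,:,::-1])
x,y,w,h=360,200,50,75
cv2.imwrite("pics/hookscene.png",cv2.resize(ims["scene"][y:y+h,x:x+w],None,fx=8,fy=8,interpolation=cv2.INTER_CUBIC)[:,:,::-1])
x,y,w,h=355,130,45,45
a=cv2.resize(ims["top"][y:y+h,x:x+w],None,fx=8.8,fy=8.8,interpolation=cv2.INTER_CUBIC)
x,y,w,h=290,240,45,45
b=cv2.resize(ims["scene"][y:y+h,x:x+w],None,fx=8.8,fy=8.8,interpolation=cv2.INTER_CUBIC)
cv2.imwrite("pics/lamp.png",np.hstack([a,b])[:,:,::-1])
a=[]
for i in range(20):
    read_camera("top");a.append(sense()["ft_force"])
a=np.array(a);print(a.mean(0),a.std(0),sense()["t"])
```

```text
top tray_full 0.73 ((0.50757896900177, 0.33828872442245483), (0.2635640799999237, 0.2175324559211731), 6.595778942108154)
none top tray_empty
top hook_stand 0.68 907 (277, 106, 33, 41)
top lamp 0.67 6422 (400, 169, 80, 89)
scene tray_full 0.83 ((0.5131763219833374, 0.33543699979782104), (0.26921898126602173, 0.22244232892990112), 6.397420406341553)
scene tray_empty 0.93 ((0.5044800043106079, -0.3311212360858917), (0.2773926258087158, 0.21610203385353088), 2.561336040496826)
scene hook_stand 0.91 626 (365, 212, 31, 57)
scene lamp 0.69 349 (301, 248, 20, 28)
[-0.03021407 -0.07553697 -0.13513889] [0.46347096 0.54896957 0.59450883] 2.4
```

View pics/hooktop.png

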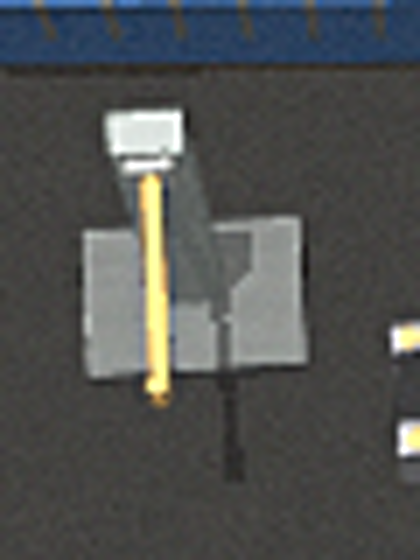

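View pics/hookscene.png

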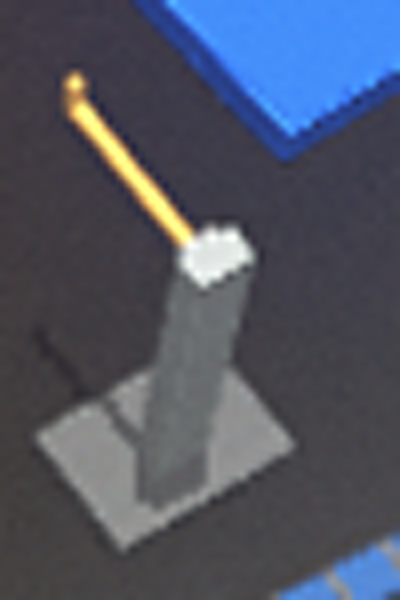

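View pics/lamp.png

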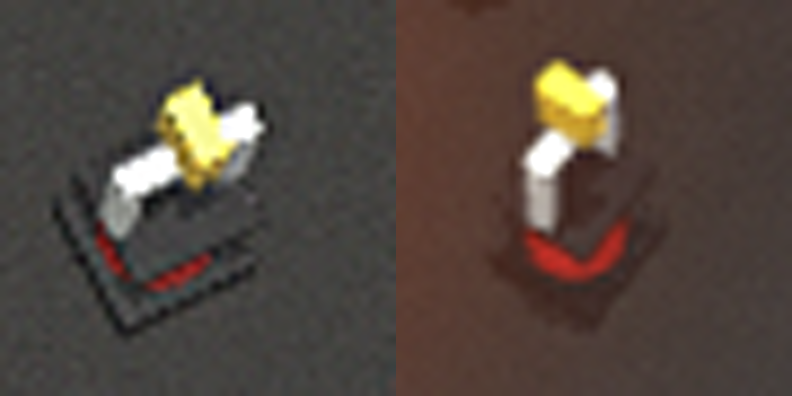

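Run:
```python
from h import *
t=lambda x,y:(265+(x+.5)/7-.5,90+(y+.5)/7-.5)
s=lambda x,y:(360+(x+.5)/8-.5,200+(y+.5)/8-.5)
print("posttop top",[np.round(ray("top",*t(*p),.184),4)[:2] for p in((104,113),(183,110),(184,150),(106,155))])
print("bar end top",ray("top",*t(158,390),.181)[:2],"bar mid",ray("top",*t(150,185),.172)[:2],ray("top",*t(156,370),.172)[:2])
print("foot top",[np.round(ray("top",*t(*p),.012),4)[:2] for p in((84,230),(300,215),(306,362),(88,378))])
print("posttop scn",[np.round(ray("scene",*s(*p),.184),4)[:2] for p in((178,255),(235,228),(255,257),(204,288))])
print("bar scn end",ray("scene",*s(75,90),.181)[:2],"bar",ray("scene",*s(80,110),.171)[:2],ray("scene",*s(187,240),.171)[:2])
print("foot scn",[np.round(ray("scene",*s(*p),.012),4)[:2] for p in((35,438),(230,365),(297,445),(122,552))])
f=8.8
a=lambda x,y:(355+(x+.5)/f-.5,130+(y+.5)/f-.5)
b=lambda x,y:(290+(x+.5)/f-.5,240+(y+.5)/f-.5)
print("tab top",[np.round(ray("top",*a(*p),.136),4)[:2] for p in((160,95),(200,80),(230,150),(195,160))])
print("tab scn",[np.round(ray("scene",*b(*p),.136),4)[:2] for p in((535,70),(560,60),(607,100),(580,112))], "minus 396")
print("tab scn",[np.round(ray("scene",*b(p[0]-396,p[1]),.136),4)[:2] for p in((537,92),(560,62),(608,98),(580,115))])
print("bar ends top",[np.round(ray("top",*a(*p),.108),4)[:2] for p in((118,180),(252,112))])
print("bar ends scn",[np.round(ray("scene",*b(p[0]-396,p[1]),.108),4)[:2] for p in((540,155),(603,80))])
print("foot top",[np.round(ray("top",*a(*p),.005),4)[:2] for p in((125,333),(55,205),(257,265))])
# orange tray from color
im=read_camera("top");h=cv2.cvtColor(im,cv2.COLOR_RGB2HSV)
m=((h[...,0]<25)&(h[...,1]>140)&(h[...,2]>90)).astype(np.uint8);m[:,:395]=0;m[:,490:]=0;m[:160]=0;m[270:]=0
cn=max(cv2.findContours(m,0,2)[0],key=cv2.contourArea)[:,0]
P=np.array([ray("top",*p,.026)[:2] for p in cn.astype(float)]).astype(np.float32);print(cv2.minAreaRect(P))
```

```text
posttop top [array([0.7653, 0.1295]), array([0.7663, 0.0989]), array([0.7501, 0.0982]), array([0.7482, 0.1283])]
bar end top [0.65524362 0.10642458] bar mid [0.74080184 0.11258428] [0.66604632 0.10851932]
foot top [array([0.7839, 0.1633]), array([0.7906, 0.0651]), array([0.7213, 0.0615]), array([0.714 , 0.1596])]
posttop scn [array([0.7494, 0.1006]), array([0.7495, 0.1292]), array([0.7655, 0.1288]), array([0.7681, 0.1015])]
bar scn end [0.6560691  0.10755211] bar [0.66085898 0.10821793] [0.73902026 0.11355053]
foot scn [array([0.7237, 0.0619]), array([0.7339, 0.1624]), array([0.7838, 0.1666]), array([0.7919, 0.0663])]
tab top [array([ 0.6832, -0.1256]), array([ 0.688 , -0.1382]), array([ 0.6652, -0.1472]), array([ 0.6619, -0.1362])]
tab scn [array([ 0.7309, -0.0087]), array([0.7317, 0.0021]), array([0.7554, 0.0092]), array([ 0.755 , -0.0027])] minus 396
tab scn [array([ 0.6672, -0.1483]), array([ 0.6596, -0.1344]), array([ 0.6825, -0.1253]), array([ 0.6839, -0.1383])]
bar ends top [array([ 0.6639, -0.115 ]), array([ 0.6866, -0.1584])]
bar ends scn [array([ 0.6787, -0.1537]), array([ 0.6609, -0.1165])]
foot top [array([ 0.6389, -0.1274]), array([ 0.6856, -0.1032]), array([ 0.6636, -0.1742])]
((0.49818605184555054, -0.3300750255584717), (0.26102280616760254, 0.21532970666885376), 2.412551164627075)
```

{"fn": "drive_tool", "kwargs": {"commands": [[[0,0,24],[0.321,-0.375,-0.08],-0.6],[[0,0,24],[0.321,-0.375,-0.08],-0.6],[[0,0,24],[0.321,-0.375,-0.08],-0.6],[[0,0,24],[0.321,-0.375,-0.08],-0.6],[[0,0,24],[0.321,-0.375,-0.08],-0.6],[[0,0,24],[0.321,-0.375,-0.08],-0.6],[[0,0,24],[0.321,-0.375,-0.08],-0.6],[[0,0,24],[0.321,-0.375,-0.08],-0.6],[[0,0,24],[0.321,-0.375,-0.08],-0.6],[[0,0,24],[0.321,-0.375,-0.08],-0.6],[[0,0,24],[0.321,-0.375,-0.08],-0.6],[[0,0,24],[0.321,-0.375,-0.08],-0.6],[[0,0,24],[0.321,-0.375,-0.08],-0.6],[[0,0,24],[0.321,-0.375,-0.08],-0.6],[[0,0,24],[0.321,-0.375,-0.08],-0.6],[[0,0,24],[0.321,-0.375,-0.08],-0.6],[[0,0,24],[0.321,-0.375,-0.08],-0.6],[[0,0,24],[0.321,-0.375,-0.08],-0.6]]}}

```text
t: 3.95
tcp_pos: [0.5324, 0.1066, 0.1472]
tool_rot: [[0.0, -0.005, 1.0], [0.0, 1.0, 0.005], [-1.0, 0.0, 0.0]]
ft_force: [-0.2, 0.0, 0.0]
opening: 0.797
```

```bash
cat >> h.py <<'E'
def weigh(n=20):
    a=[]
    for i in range(n):
        read_camera("top");q=sense();a.append(np.r_[q["ft_force"],q["joint_torque"][1:3]])
    a=np.array(a);print("F",a.mean(0).round(3),"sd",a.std(0).round(3),"tcp",q["tcp_pos"].round(4),"open",round(q["opening"],3),"t",round(q["t"],2))
    return a.mean(0)
E
python3 - <<'E'
from h import *
weigh();print(sense()["tool_rot"].round(3))
for r in lids("scene"):
    if .38<r[2][0]<.6 and -.2<r[2][1]<.45: print(r)
E
```

```text
F [ -0.085   0.085  -0.125 -46.416 -22.134] sd [0.504 0.699 0.419 0.048 0.008] tcp [0.533  0.1053 0.1467] open 0.803 t 4.95
[[-0.    -0.003  1.   ]
 [ 0.     1.     0.003]
 [-1.     0.    -0.   ]]
(array([312.2, 199.4]), np.int32(83), array([ 0.4352, -0.0027,  0.046 ]))
(array([285.1, 209.1]), np.int32(78), array([ 0.4264, -0.116 ,  0.046 ]))
(array([322.1, 218.2]), np.int32(92), array([ 0.5304, -0.01  ,  0.046 ]))
(array([298. , 228.5]), np.int32(116), array([ 0.5282, -0.1115,  0.046 ]))
```

{"fn": "drive_tool", "kwargs": {"commands": [[[0,0,0],[0,0,-0.04],-0.6],[[0,0,0],[0,0,-0.08],-0.6],[[0,0,0],[0,0,-0.11],-0.6],[[0,0,0],[0,0,-0.131],-0.6],[[0,0,0],[0,0,-0.131],-0.6],[[0,0,0],[0,0,-0.131],0.3],[[0,0,0],[0,0,-0.131],0.3],[[0,0,0],[0,0,-0.131],0.3],[[0,0,0],[0,0,-0.131],0.3],[[0,0,0],[0,0,-0.131],0.3],[[0,0,0],[0,0,-0.131],0.3],[[0,0,0],[0,0,-0.131],0.3],[[0,0,0],[0,0,-0.1],0.3],[[0,0,0],[0,0,-0.06],0.3],[[0,0,0],[0,0,-0.02],0.3],[[0,0,0],[0,0,0],0.3],[[0,0,0],[0,0,0],0.3],[[0,0,0],[0,0,0],0.3],[[0,0,0],[0,0,0],0.3]]}}

```text
t: 6.58
tcp_pos: [0.5316, 0.1052, 0.1449]
tool_rot: [[-0.003, -0.003, 1.0], [-0.0, 1.0, 0.003], [-1.0, -0.0, -0.003]]
ft_force: [0.5, 0.6, -4.4]
opening: 0.559
```

Run:
```python
from h import *
weigh()
for r in lids("top"):
    if .38<r[2][0]<.6 and -.4<r[2][1]<.45: print(*r)
```

```text
F [ 2.0000e-03 -9.0000e-02 -4.4010e+00 -4.8783e+01 -2.3465e+01] sd [0.452 0.628 0.45  0.348 0.139] tcp [0.533  0.1053 0.1468] open 0.563 t 7.58
[329.3 200.7] 148 [ 0.5273 -0.0055  0.046 ]
[364.8 201.5] 143 [ 0.5253 -0.1101  0.046 ]
[326.8 233.3] 149 [0.4313 0.0013 0.046 ]
[367.5 234.4] 150 [ 0.4287 -0.1166  0.046 ]
```

{"fn": "drive_tool", "kwargs": {"commands": [[[0,0,0],[0.048,0.28,0],0.3],[[0,0,0],[0.048,0.28,0],0.3],[[0,0,0],[0.048,0.28,0],0.3],[[0,0,0],[0.048,0.28,0],0.3],[[0,0,0],[0.048,0.28,0],0.3],[[0,0,0],[0.048,0.28,0],0.3],[[0,0,0],[0.048,0.28,0],0.3],[[0,0,0],[0.048,0.28,0],0.3],[[0,0,0],[0.048,0.28,0],0.3],[[0,0,0],[0.048,0.28,-0.04],0.3],[[0,0,0],[0.048,0.28,-0.08],0.3],[[0,0,0],[0.048,0.28,-0.11],0.3],[[0,0,0],[0.048,0.28,-0.12],0.3],[[0,0,0],[0.048,0.28,-0.126],0.3],[[0,0,0],[0.048,0.28,-0.126],0.3],[[0,0,0],[0.048,0.28,-0.126],-0.25],[[0,0,0],[0.048,0.28,-0.126],-0.25],[[0,0,0],[0.048,0.28,-0.126],-0.25],[[0,0,0],[0.048,0.28,-0.126],-0.25],[[0,0,0],[0.048,0.28,-0.09],-0.25]]}}

```text
t: 9.3
tcp_pos: [0.5774, 0.3832, 0.0501]
tool_rot: [[-0.011, -0.003, 1.0], [-0.006, 1.0, 0.003], [-1.0, -0.006, -0.011]]
ft_force: [-0.1, -0.4, -1.3]
opening: 0.627
```

{"fn": "drive_tool", "kwargs": {"commands": [[[0,0,0],[0,0,0.04],-0.6],[[0,0,0],[0,0,0.08],-0.6],[[0,0,0],[-0.02,-0.03,0.09],-0.6]]}}

```text
t: 9.55
tcp_pos: [0.5676, 0.3608, 0.1559]
tool_rot: [[0.018, -0.005, 1.0], [0.01, 1.0, 0.005], [-1.0, 0.01, 0.018]]
ft_force: [0.4, -0.7, 1.3]
opening: 0.778
```

Run:
```python
from h import *
for c in("top","scene"):
  im=read_camera(c)
  for r in lids(c,im):
    if .35<r[2][0]<.66 and -.4<r[2][1]<.45: print(c,*r)
  cv2.imwrite(f"pics/{c}2.png",im[:,:,::-1])
print(sense()["tcp_pos"])
```

```text
top [329.3 200.8] 145 [ 0.5271 -0.0056  0.046 ]
top [364.8 201.5] 145 [ 0.5253 -0.11    0.046 ]
top [326.9 233.3] 147 [0.4313 0.0011 0.046 ]
top [286.6 234.4] 147 [0.4271 0.1189 0.046 ]
top [367.4 234.4] 149 [ 0.4288 -0.1165  0.046 ]
scene [338.1 186.9] 85 [0.4304 0.1168 0.046 ]
scene [312.5 199.1] 99 [ 0.4345 -0.0007  0.046 ]
scene [285.1 209. ] 79 [ 0.4261 -0.1161  0.046 ]
scene [322.7 217.7] 115 [ 0.5296 -0.0069  0.046 ]
scene [375.9 220.9] 43 [0.6375 0.1642 0.046 ]
scene [298.1 228.7] 117 [ 0.5288 -0.1115  0.046 ]
scene [309.4 251.5] 56 [ 0.6345 -0.1185  0.046 ]
[0.56016415 0.35321085 0.15056054]
```

View pics/scene2.png

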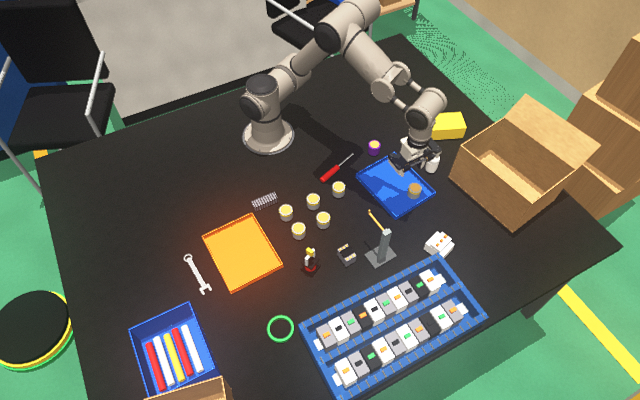

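Tin 1 weighed about 436 g (full) and stands in the blue tray at scene px (414,190). The other tins haven't moved. Next tin: (0.429, 0.118).

{"fn": "drive_tool", "kwargs": {"commands": [[[0,0,0],[-0.132,-0.237,0],-0.6],[[0,0,0],[-0.132,-0.237,0],-0.6],[[0,0,0],[-0.132,-0.237,0],-0.6],[[0,0,0],[-0.132,-0.237,0],-0.6],[[0,0,0],[-0.132,-0.237,0],-0.6],[[0,0,0],[-0.132,-0.237,0],-0.6],[[0,0,0],[-0.132,-0.237,0],-0.6],[[0,0,0],[-0.132,-0.237,0],-0.6],[[0,0,0],[-0.132,-0.237,0],-0.6],[[0,0,0],[-0.132,-0.237,-0.04],-0.6],[[0,0,0],[-0.132,-0.237,-0.08],-0.6],[[0,0,0],[-0.132,-0.237,-0.115],-0.6],[[0,0,0],[-0.132,-0.237,-0.131],-0.6],[[0,0,0],[-0.132,-0.237,-0.131],-0.6],[[0,0,0],[-0.132,-0.237,-0.131],0.3],[[0,0,0],[-0.132,-0.237,-0.131],0.3],[[0,0,0],[-0.132,-0.237,-0.131],0.3],[[0,0,0],[-0.132,-0.237,-0.131],0.3],[[0,0,0],[-0.132,-0.237,-0.131],0.3],[[0,0,0],[-0.132,-0.237,-0.131],0.3]]}}

```text
t: 11.32
tcp_pos: [0.4303, 0.1188, 0.0171]
tool_rot: [[0.004, -0.003, 1.0], [0.001, 1.0, 0.003], [-1.0, 0.001, 0.004]]
ft_force: [0.3, 3.3, 8.0]
opening: 0.56
```

{"fn": "drive_tool", "kwargs": {"commands": [[[0,0,0],[0,0,0.03],0.3],[[0,0,0],[0,0,0.07],0.3],[[0,0,0],[0,0,0.11],0.3],[[0,0,0],[0,0,0.131],0.3],[[0,0,0],[0,0,0.131],0.3],[[0,0,0],[0,0,0.131],0.3]]}}

```text
t: 11.82
tcp_pos: [0.4291, 0.1182, 0.1473]
tool_rot: [[0.002, -0.003, 1.0], [0.0, 1.0, 0.003], [-1.0, 0.0, 0.002]]
ft_force: [-0.3, -0.8, -4.4]
opening: 0.556
```

Run:
```python
from h import *
weigh()
```

```text
F [ -0.133  -0.075  -4.234 -38.416 -21.872] sd [0.416 0.572 0.535 0.503 0.317] tcp [0.429  0.1183 0.1468] open 0.56 t 12.82
```

{"fn": "drive_tool", "kwargs": {"commands": [[[0,0,0],[0.087,0.174,0],0.3],[[0,0,0],[0.087,0.174,0],0.3],[[0,0,0],[0.087,0.174,0],0.3],[[0,0,0],[0.087,0.174,0],0.3],[[0,0,0],[0.087,0.174,0],0.3],[[0,0,0],[0.087,0.174,0],0.3],[[0,0,0],[0.087,0.174,-0.04],0.3],[[0,0,0],[0.087,0.174,-0.08],0.3],[[0,0,0],[0.087,0.174,-0.11],0.3],[[0,0,0],[0.087,0.174,-0.12],0.3],[[0,0,0],[0.087,0.174,-0.126],0.3],[[0,0,0],[0.087,0.174,-0.126],0.3],[[0,0,0],[0.087,0.174,-0.126],-0.25],[[0,0,0],[0.087,0.174,-0.126],-0.25],[[0,0,0],[0.087,0.174,-0.126],-0.25],[[0,0,0],[0.087,0.174,-0.126],-0.25],[[0,0,0],[0.087,0.174,-0.09],-0.25],[[0,0,0],[0.087,0.174,-0.05],-0.4],[[0,0,0],[0.087,0.174,-0.01],-0.6],[[0,0,0],[0.087,0.174,0],-0.6]]}}

```text
t: 14.48
tcp_pos: [0.5191, 0.2936, 0.154]
tool_rot: [[0.011, -0.003, 1.0], [0.004, 1.0, 0.003], [-1.0, 0.004, 0.011]]
ft_force: [0.9, 0.8, 0.8]
opening: 0.78
```

Run:
```python
from h import *
for c in("top","scene"):
  im=read_camera(c)
  for r in lids(c,im):
    if .35<r[2][0]<.66 and -.4<r[2][1]<.45: print(c,*r)
print(sense()["tcp_pos"])
```

```text
top [329.3 200.8] 144 [ 0.527  -0.0057  0.046 ]
top [364.8 201.6] 144 [ 0.5252 -0.1101  0.046 ]
top [326.9 233.2] 146 [0.4314 0.0011 0.046 ]
top [367.5 234.5] 149 [ 0.4286 -0.1167  0.046 ]
scene [414.7 188.4] 91 [0.5809 0.3825 0.046 ]
scene [312.6 199.1] 100 [ 0.4349 -0.0006  0.046 ]
scene [285.1 209. ] 79 [ 0.4261 -0.1161  0.046 ]
scene [322.7 217.7] 115 [ 0.5296 -0.0069  0.046 ]
scene [376.1 221.2] 42 [0.639  0.1641 0.046 ]
scene [298.  228.6] 116 [ 0.5286 -0.1118  0.046 ]
scene [309.4 251.5] 56 [ 0.6345 -0.1185  0.046 ]
[0.51786453 0.29307854 0.15039788]
```

{"fn": "drive_tool", "kwargs": {"commands": [[[0,0,0],[0.012,-0.298,0],-0.6],[[0,0,0],[0.012,-0.298,0],-0.6],[[0,0,0],[0.012,-0.298,0],-0.6],[[0,0,0],[0.012,-0.298,0],-0.6],[[0,0,0],[0.012,-0.298,0],-0.6],[[0,0,0],[0.012,-0.298,0],-0.6],[[0,0,0],[0.012,-0.298,0],-0.6],[[0,0,0],[0.012,-0.298,0],-0.6],[[0,0,0],[0.012,-0.298,0],-0.6],[[0,0,0],[0.012,-0.298,-0.04],-0.6],[[0,0,0],[0.012,-0.298,-0.08],-0.6],[[0,0,0],[0.012,-0.298,-0.115],-0.6],[[0,0,0],[0.012,-0.298,-0.131],-0.6],[[0,0,0],[0.012,-0.298,-0.131],-0.6],[[0,0,0],[0.012,-0.298,-0.131],0.3],[[0,0,0],[0.012,-0.298,-0.131],0.3],[[0,0,0],[0.012,-0.298,-0.131],0.3],[[0,0,0],[0.012,-0.298,-0.131],0.3],[[0,0,0],[0.012,-0.298,-0.131],0.3],[[0,0,0],[0.012,-0.298,-0.131],0.3]]}}

```text
t: 16.25
tcp_pos: [0.5291, -0.0055, 0.0172]
tool_rot: [[0.003, -0.003, 1.0], [0.0, 1.0, 0.003], [-1.0, 0.0, 0.003]]
ft_force: [-0.6, 2.0, 7.1]
opening: 0.563
```

{"fn": "drive_tool", "kwargs": {"commands": [[[0,0,0],[0,0,0.03],0.3],[[0,0,0],[0,0,0.07],0.3],[[0,0,0],[0,0,0.11],0.3],[[0,0,0],[0,0,0.131],0.3],[[0,0,0],[0,0,0.131],0.3],[[0,0,0],[0,0,0.131],0.3]]}}

```text
t: 16.75
tcp_pos: [0.5285, -0.0059, 0.148]
tool_rot: [[0.003, -0.003, 1.0], [-0.0, 1.0, 0.003], [-1.0, -0.0, 0.003]]
ft_force: [-0.7, -0.0, -1.5]
opening: 0.56
```

Run:
```python
from h import *
weigh()
```

```text
F [ -0.145   0.091  -1.345 -45.761 -22.356] sd [0.549 0.423 0.502 0.545 0.315] tcp [ 0.5281 -0.0057  0.1468] open 0.561 t 17.75
```

{"fn": "drive_tool", "kwargs": {"commands": [[[0,0,0],[0.044,-0.367,0],0.3],[[0,0,0],[0.044,-0.367,0],0.3],[[0,0,0],[0.044,-0.367,0],0.3],[[0,0,0],[0.044,-0.367,0],0.3],[[0,0,0],[0.044,-0.367,0],0.3],[[0,0,0],[0.044,-0.367,0],0.3],[[0,0,0],[0.044,-0.367,0],0.3],[[0,0,0],[0.044,-0.367,0],0.3],[[0,0,0],[0.044,-0.367,0],0.3],[[0,0,0],[0.044,-0.367,0],0.3],[[0,0,0],[0.044,-0.367,0],0.3],[[0,0,0],[0.044,-0.367,-0.04],0.3],[[0,0,0],[0.044,-0.367,-0.08],0.3],[[0,0,0],[0.044,-0.367,-0.11],0.3],[[0,0,0],[0.044,-0.367,-0.12],0.3],[[0,0,0],[0.044,-0.367,-0.126],0.3],[[0,0,0],[0.044,-0.367,-0.126],0.3],[[0,0,0],[0.044,-0.367,-0.126],-0.25],[[0,0,0],[0.044,-0.367,-0.126],-0.25],[[0,0,0],[0.044,-0.367,-0.126],-0.25]]}}

```text
t: 19.42
tcp_pos: [0.5729, -0.3728, 0.0221]
tool_rot: [[0.002, -0.004, 1.0], [-0.001, 1.0, 0.004], [-1.0, -0.001, 0.002]]
ft_force: [-0.2, -0.0, 0.8]
opening: 0.624
```

{"fn": "drive_tool", "kwargs": {"commands": [[[0,0,0],[0,0,0],-0.25],[[0,0,0],[0,0,0.04],-0.25],[[0,0,0],[0,0,0.08],-0.5],[[0,0,0],[0,0,0.12],-0.6],[[0,0,0],[0,0,0.126],-0.6]]}}

```text
t: 19.83
tcp_pos: [0.5749, -0.375, 0.1558]
tool_rot: [[0.011, -0.003, 1.0], [-0.009, 1.0, 0.003], [-1.0, -0.009, 0.011]]
ft_force: [0.8, -0.9, 1.8]
opening: 0.778
```

Run:
```python
from h import *
for c in("top","scene"):
  im=read_camera(c)
  cv2.imwrite(f"pics/{c}3.png",im[:,:,::-1])
  for r in lids(c,im):
    if .35<r[2][0]<.66 and -.45<r[2][1]<.45: print(c,*r)
print(sense()["tcp_pos"])
```

```text
top [200.1 183.1] 137 [0.5796 0.3846 0.046 ]
top [442.2 199.8] 266 [ 0.5311 -0.336   0.046 ]
top [365.5 197.9] 44 [ 0.5362 -0.1122  0.046 ]
top [229.5 204.9] 142 [0.5135 0.2917 0.046 ]
scene [386.1 185.3] 90 [0.5138 0.2906 0.046 ]
scene [414.6 188.3] 94 [0.5802 0.3824 0.046 ]
scene [312.6 199. ] 98 [ 4.346e-01 -3.000e-04  4.600e-02]
scene [285.2 208.9] 54 [ 0.4259 -0.1153  0.046 ]
scene [297.9 228.3] 109 [ 0.5269 -0.1113  0.046 ]
scene [268.9 259.3] 326 [ 0.594  -0.2613  0.046 ]
scene [309.5 251.5] 54 [ 0.6349 -0.1183  0.046 ]
scene [223.  262.1] 145 [ 0.5268 -0.4104  0.046 ]
scene [243.  261.3] 111 [ 0.5577 -0.3462  0.046 ]
[ 0.57327922 -0.37368484  0.15022395]
```

View pics/scene3.png

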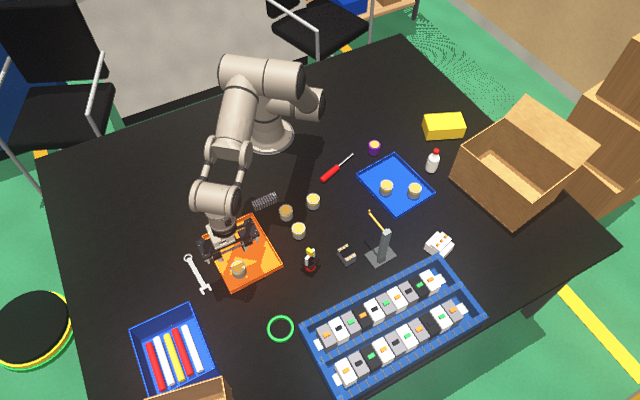

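Tin 3 weighed about 124 g (empty) and stands in the orange tray at scene px (239,268). The two full tins stand in the blue tray, and the three left on the bench haven't moved. Next tin: (0.527, -0.111).

{"fn": "drive_tool", "kwargs": {"commands": [[[0,0,0],[-0.045,0.262,0],-0.6],[[0,0,0],[-0.045,0.262,0],-0.6],[[0,0,0],[-0.045,0.262,0],-0.6],[[0,0,0],[-0.045,0.262,0],-0.6],[[0,0,0],[-0.045,0.262,0],-0.6],[[0,0,0],[-0.045,0.262,0],-0.6],[[0,0,0],[-0.045,0.262,0],-0.6],[[0,0,0],[-0.045,0.262,0],-0.6],[[0,0,0],[-0.045,0.262,0],-0.6],[[0,0,0],[-0.045,0.262,-0.04],-0.6],[[0,0,0],[-0.045,0.262,-0.08],-0.6],[[0,0,0],[-0.045,0.262,-0.115],-0.6],[[0,0,0],[-0.045,0.262,-0.131],-0.6],[[0,0,0],[-0.045,0.262,-0.131],-0.6],[[0,0,0],[-0.045,0.262,-0.131],0.3],[[0,0,0],[-0.045,0.262,-0.131],0.3],[[0,0,0],[-0.045,0.262,-0.131],0.3],[[0,0,0],[-0.045,0.262,-0.131],0.3],[[0,0,0],[-0.045,0.262,-0.131],0.3],[[0,0,0],[-0.045,0.262,-0.131],0.3]]}}

```text
t: 21.6
tcp_pos: [0.528, -0.1112, 0.0171]
tool_rot: [[0.003, -0.003, 1.0], [-0.001, 1.0, 0.003], [-1.0, -0.001, 0.003]]
ft_force: [-0.4, -1.3, 6.7]
opening: 0.563
```

{"fn": "drive_tool", "kwargs": {"commands": [[[0,0,0],[0,0,0.03],0.3],[[0,0,0],[0,0,0.07],0.3],[[0,0,0],[0,0,0.11],0.3],[[0,0,0],[0,0,0.131],0.3],[[0,0,0],[0,0,0.131],0.3],[[0,0,0],[0,0,0.131],0.3]]}}

```text
t: 22.1
tcp_pos: [0.5273, -0.1107, 0.1476]
tool_rot: [[0.002, -0.003, 1.0], [-0.001, 1.0, 0.003], [-1.0, -0.001, 0.002]]
ft_force: [-0.6, -0.6, -2.4]
opening: 0.559
```

Run:
```python
from h import *
weigh()
```

```text
F [  0.052  -0.061  -2.165 -47.337 -22.835] sd [0.534 0.39  0.568 0.59  0.338] tcp [ 0.5271 -0.1107  0.1468] open 0.561 t 23.1
```

{"fn": "drive_tool", "kwargs": {"commands": [[[0,0,0],[-0.029,-0.175,0],0.3],[[0,0,0],[-0.029,-0.175,0],0.3],[[0,0,0],[-0.029,-0.175,0],0.3],[[0,0,0],[-0.029,-0.175,0],0.3],[[0,0,0],[-0.029,-0.175,0],0.3],[[0,0,0],[-0.029,-0.175,0],0.3],[[0,0,0],[-0.029,-0.175,-0.04],0.3],[[0,0,0],[-0.029,-0.175,-0.08],0.3],[[0,0,0],[-0.029,-0.175,-0.11],0.3],[[0,0,0],[-0.029,-0.175,-0.12],0.3],[[0,0,0],[-0.029,-0.175,-0.126],0.3],[[0,0,0],[-0.029,-0.175,-0.126],0.3],[[0,0,0],[-0.029,-0.175,-0.126],-0.25],[[0,0,0],[-0.029,-0.175,-0.126],-0.25],[[0,0,0],[-0.029,-0.175,-0.126],-0.25],[[0,0,0],[-0.029,-0.175,-0.126],-0.25],[[0,0,0],[-0.029,-0.175,-0.09],-0.25],[[0,0,0],[-0.029,-0.175,-0.05],-0.5],[[0,0,0],[-0.029,-0.175,-0.01],-0.6],[[0,0,0],[-0.029,-0.175,0],-0.6]]}}

```text
t: 24.77
tcp_pos: [0.5006, -0.2876, 0.1536]
tool_rot: [[0.009, -0.003, 1.0], [-0.007, 1.0, 0.003], [-1.0, -0.007, 0.009]]
ft_force: [0.7, -0.1, 0.5]
opening: 0.778
```

Run:
```python
from h import *
for c in("top","scene"):
  im=read_camera(c)
  cv2.imwrite(f"pics/{c}4.png",im[:,:,::-1])
  for r in lids(c,im):
    if .35<r[2][0]<.66 and -.45<r[2][1]<.45: print(c,*r)
print(sense()["tcp_pos"])
```

```text
top [422.2 178.8] 407 [ 0.594  -0.2801  0.046 ]
top [200.1 183.1] 137 [0.5796 0.3846 0.046 ]
top [229.5 205. ] 143 [0.5135 0.2919 0.046 ]
top [467.2 219.4] 61 [ 0.4742 -0.4049  0.046 ]
top [411.6 219.2] 44 [ 0.4739 -0.2453  0.046 ]
top [327.  233.4] 150 [0.431  0.0009 0.046 ]
top [367.5 234.5] 149 [ 0.4286 -0.1167  0.046 ]
scene [386.1 185.3] 90 [0.5138 0.2906 0.046 ]
scene [414.5 188.3] 93 [0.5802 0.382  0.046 ]
scene [312.9 199.2] 91 [4.36e-01 1.00e-04 4.60e-02]
scene [285.1 209.1] 78 [ 0.4264 -0.116   0.046 ]
scene [253.1 244.2] 49 [ 0.5103 -0.2865  0.046 ]
scene [309.5 251.5] 54 [ 0.6349 -0.1183  0.046 ]
scene [272.7 263. ] 133 [ 0.6138 -0.2553  0.046 ]
[ 0.49957283 -0.28680636  0.15017285]
```

View pics/scene4.png

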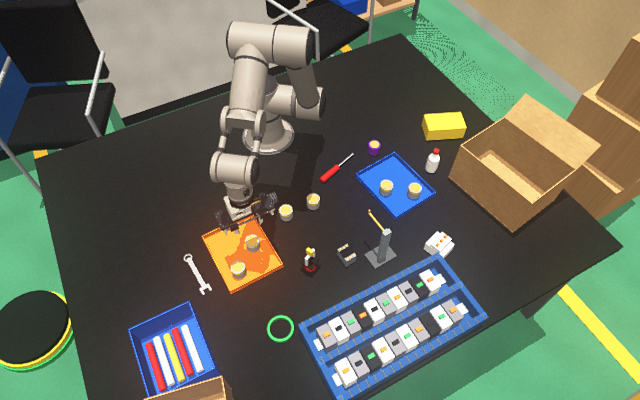

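Tin 4 weighed about 208 g (empty). Both orange-tray tins are standing, at scene px (239,268) and (252,241). Next tin: (0.4275, -0.1165).

{"fn": "drive_tool", "kwargs": {"commands": [[[0,0,0],[-0.07,0.17,0],-0.6],[[0,0,0],[-0.07,0.17,0],-0.6],[[0,0,0],[-0.07,0.17,0],-0.6],[[0,0,0],[-0.07,0.17,0],-0.6],[[0,0,0],[-0.07,0.17,0],-0.6],[[0,0,0],[-0.07,0.17,0],-0.6],[[0,0,0],[-0.07,0.17,0],-0.6],[[0,0,0],[-0.07,0.17,-0.04],-0.6],[[0,0,0],[-0.07,0.17,-0.08],-0.6],[[0,0,0],[-0.07,0.17,-0.115],-0.6],[[0,0,0],[-0.07,0.17,-0.131],-0.6],[[0,0,0],[-0.07,0.17,-0.131],-0.6],[[0,0,0],[-0.07,0.17,-0.131],0.3],[[0,0,0],[-0.07,0.17,-0.131],0.3],[[0,0,0],[-0.07,0.17,-0.131],0.3],[[0,0,0],[-0.07,0.17,-0.131],0.3],[[0,0,0],[-0.07,0.17,-0.131],0.3],[[0,0,0],[-0.07,0.17,-0.131],0.3]]}}

```text
t: 26.37
tcp_pos: [0.429, -0.1162, 0.0169]
tool_rot: [[0.003, -0.003, 1.0], [-0.001, 1.0, 0.003], [-1.0, -0.001, 0.003]]
ft_force: [-0.7, -0.5, 7.2]
opening: 0.562
```

{"fn": "drive_tool", "kwargs": {"commands": [[[0,0,0],[0,0,0.03],0.3],[[0,0,0],[0,0,0.07],0.3],[[0,0,0],[0,0,0.11],0.3],[[0,0,0],[0,0,0.131],0.3],[[0,0,0],[0,0,0.131],0.3],[[0,0,0],[0,0,0.131],0.3]]}}

```text
t: 26.87
tcp_pos: [0.4281, -0.1157, 0.1472]
tool_rot: [[0.002, -0.003, 1.0], [-0.001, 1.0, 0.003], [-1.0, -0.001, 0.002]]
ft_force: [-0.4, 0.5, -5.2]
opening: 0.558
```

Run:
```python
from h import *
weigh()
```

```text
F [-4.0000e-03  4.0000e-03 -4.3680e+00 -3.8301e+01 -2.1902e+01] sd [0.507 0.432 0.649 0.502 0.318] tcp [ 0.4281 -0.1157  0.1468] open 0.561 t 27.87
```

{"fn": "drive_tool", "kwargs": {"commands": [[[0,0,0],[0.004,0.484,0],0.3],[[0,0,0],[0.004,0.484,0],0.3],[[0,0,0],[0.004,0.484,0],0.3],[[0,0,0],[0.004,0.484,0],0.3],[[0,0,0],[0.004,0.484,0],0.3],[[0,0,0],[0.004,0.484,0],0.3],[[0,0,0],[0.004,0.484,0],0.3],[[0,0,0],[0.004,0.484,0],0.3],[[0,0,0],[0.004,0.484,0],0.3],[[0,0,0],[0.004,0.484,0],0.3],[[0,0,0],[0.004,0.484,0],0.3],[[0,0,0],[0.004,0.484,0],0.3],[[0,0,0],[0.004,0.484,0],0.3],[[0,0,0],[0.004,0.484,0],0.3],[[0,0,0],[0.004,0.484,-0.04],0.3],[[0,0,0],[0.004,0.484,-0.08],0.3],[[0,0,0],[0.004,0.484,-0.11],0.3],[[0,0,0],[0.004,0.484,-0.12],0.3],[[0,0,0],[0.004,0.484,-0.126],0.3],[[0,0,0],[0.004,0.484,-0.126],0.3]]}}

```text
t: 29.53
tcp_pos: [0.4317, 0.3669, 0.0217]
tool_rot: [[-0.002, -0.002, 1.0], [-0.002, 1.0, 0.002], [-1.0, -0.002, -0.002]]
ft_force: [0.9, 0.9, -3.9]
opening: 0.56
```

{"fn": "drive_tool", "kwargs": {"commands": [[[0,0,0],[0,0,0],-0.25],[[0,0,0],[0,0,0],-0.25],[[0,0,0],[0,0,0],-0.25],[[0,0,0],[0,0,0],-0.25],[[0,0,0],[0,0,0.04],-0.25],[[0,0,0],[0,0,0.08],-0.5],[[0,0,0],[0,0,0.12],-0.6],[[0,0,0],[0,0,0.126],-0.6]]}}

```text
t: 30.2
tcp_pos: [0.4352, 0.3704, 0.1544]
tool_rot: [[0.011, -0.003, 1.0], [0.007, 1.0, 0.003], [-1.0, 0.007, 0.011]]
ft_force: [1.1, 0.9, 0.4]
opening: 0.779
```

Run:
```python
from h import *
for c in("top","scene"):
  im=read_camera(c)
  cv2.imwrite(f"pics/{c}5.png",im[:,:,::-1])
  for r in lids(c,im):
    if .35<r[2][0]<.66 and -.45<r[2][1]<.45: print(c,*r)
print(sense()["tcp_pos"])
```

```text
top [200.1 183.1] 137 [0.5796 0.3846 0.046 ]
top [454.7 186.2] 145 [ 0.5718 -0.374   0.046 ]
top [229.3 205. ] 146 [0.5133 0.2922 0.046 ]
top [425.7 211.7] 149 [ 0.4959 -0.2866  0.046 ]
top [326.9 233.3] 147 [0.4313 0.0011 0.046 ]
scene [390.9 165.3] 66 [0.4368 0.3643 0.046 ]
scene [385.6 187.7] 48 [0.5232 0.2822 0.046 ]
scene [414.5 188.3] 93 [0.5802 0.3821 0.046 ]
scene [312.7 199.1] 95 [ 4.35e-01 -4.00e-04  4.60e-02]
scene [376.  221.1] 41 [0.6384 0.164  0.046 ]
scene [309.4 251.5] 56 [ 0.6345 -0.1185  0.046 ]
[0.43339509 0.36920803 0.14969743]
```

View pics/scene5.png

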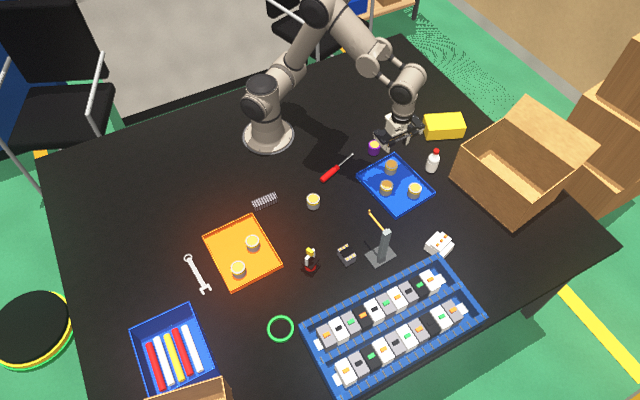

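Tin 5 weighed about 433 g (full). Three tins stand in the blue tray and two in the orange. The last one is at (0.433, 0.000), scene px (313,201).

{"fn": "drive_tool", "kwargs": {"commands": [[[0,0,0],[0.001,-0.368,0],-0.6],[[0,0,0],[0.001,-0.368,0],-0.6],[[0,0,0],[0.001,-0.368,0],-0.6],[[0,0,0],[0.001,-0.368,0],-0.6],[[0,0,0],[0.001,-0.368,0],-0.6],[[0,0,0],[0.001,-0.368,0],-0.6],[[0,0,0],[0.001,-0.368,0],-0.6],[[0,0,0],[0.001,-0.368,0],-0.6],[[0,0,0],[0.001,-0.368,0],-0.6],[[0,0,0],[0.001,-0.368,0],-0.6],[[0,0,0],[0.001,-0.368,0],-0.6],[[0,0,0],[0.001,-0.368,-0.04],-0.6],[[0,0,0],[0.001,-0.368,-0.08],-0.6],[[0,0,0],[0.001,-0.368,-0.115],-0.6],[[0,0,0],[0.001,-0.368,-0.131],-0.6],[[0,0,0],[0.001,-0.368,-0.131],-0.6],[[0,0,0],[0.001,-0.368,-0.131],0.3],[[0,0,0],[0.001,-0.368,-0.131],0.3],[[0,0,0],[0.001,-0.368,-0.131],0.3],[[0,0,0],[0.001,-0.368,-0.131],0.3]]}}

```text
t: 31.97
tcp_pos: [0.4339, 0.0005, 0.017]
tool_rot: [[0.003, -0.003, 1.0], [-0.0, 1.0, 0.003], [-1.0, -0.0, 0.003]]
ft_force: [1.1, 1.5, 1.8]
opening: 0.562
```

{"fn": "drive_tool", "kwargs": {"commands": [[[0,0,0],[0,0,0],0.3],[[0,0,0],[0,0,0],0.3],[[0,0,0],[0,0,0.03],0.3],[[0,0,0],[0,0,0.07],0.3],[[0,0,0],[0,0,0.11],0.3],[[0,0,0],[0,0,0.131],0.3],[[0,0,0],[0,0,0.131],0.3],[[0,0,0],[0,0,0.131],0.3]]}}

```text
t: 32.63
tcp_pos: [0.4333, 0.0002, 0.1476]
tool_rot: [[0.003, -0.003, 1.0], [-0.0, 1.0, 0.003], [-1.0, -0.001, 0.003]]
ft_force: [-0.9, 0.6, -3.3]
opening: 0.561
```

Run:
```python
from h import *
weigh()
```

```text
F [ -0.086  -0.11   -2.736 -36.436 -21.24 ] sd [0.429 0.334 0.554 0.466 0.293] tcp [4.331e-01 3.000e-04 1.468e-01] open 0.556 t 33.63
```

That one is near the limit (about 266 g), so I weigh it longer.

Run:
```python
from h import *
weigh(60)
```

```text
F [-6.9000e-02  9.0000e-03 -2.6620e+00 -3.6227e+01 -2.1179e+01] sd [0.531 0.495 0.449 0.002 0.   ] tcp [4.330e-01 3.000e-04 1.467e-01] open 0.56 t 36.63
```

About 262 g, below 290, so it counts as empty and goes to orange.

{"fn": "drive_tool", "kwargs": {"commands": [[[0,0,0],[0.001,-0.374,0],0.3],[[0,0,0],[0.001,-0.374,0],0.3],[[0,0,0],[0.001,-0.374,0],0.3],[[0,0,0],[0.001,-0.374,0],0.3],[[0,0,0],[0.001,-0.374,0],0.3],[[0,0,0],[0.001,-0.374,0],0.3],[[0,0,0],[0.001,-0.374,0],0.3],[[0,0,0],[0.001,-0.374,0],0.3],[[0,0,0],[0.001,-0.374,0],0.3],[[0,0,0],[0.001,-0.374,0],0.3],[[0,0,0],[0.001,-0.374,0],0.3],[[0,0,0],[0.001,-0.374,-0.04],0.3],[[0,0,0],[0.001,-0.374,-0.08],0.3],[[0,0,0],[0.001,-0.374,-0.11],0.3],[[0,0,0],[0.001,-0.374,-0.12],0.3],[[0,0,0],[0.001,-0.374,-0.126],0.3],[[0,0,0],[0.001,-0.374,-0.126],0.3],[[0,0,0],[0.001,-0.374,-0.126],-0.25],[[0,0,0],[0.001,-0.374,-0.126],-0.25],[[0,0,0],[0.001,-0.374,-0.126],-0.25]]}}

```text
t: 38.3
tcp_pos: [0.435, -0.3743, 0.0222]
tool_rot: [[0.002, -0.003, 1.0], [-0.002, 1.0, 0.003], [-1.0, -0.002, 0.002]]
ft_force: [-0.4, 0.2, 0.5]
opening: 0.625
```

{"fn": "drive_tool", "kwargs": {"commands": [[[0,0,0],[0,0,0],-0.25],[[0,0,0],[0,0,0.04],-0.25],[[0,0,0],[0,0,0.08],-0.5],[[0,0,0],[0,0,0.12],-0.6],[[0,0,0],[0,0.1,0.186],-0.3],[[0,0,0],[0,0.1,0.186],-0.3],[[0,0,0],[0,0.1,0.186],-0.3],[[0,0,0],[0,0.1,0.186],-0.3]]}}

```text
t: 38.97
tcp_pos: [0.4353, -0.2703, 0.2115]
tool_rot: [[0.006, -0.006, 1.0], [-0.003, 1.0, 0.006], [-1.0, -0.003, 0.006]]
ft_force: [1.2, -0.2, 0.9]
opening: 0.65
```

Run:
```python
from h import *
for c in("top","scene"):
  im=read_camera(c)
  cv2.imwrite(f"pics/{c}6.png",im[:,:,::-1])
  for r in lids(c,im):
    if .35<r[2][0]<.66 and -.45<r[2][1]<.45: print(c,*r)
print(sense()["tcp_pos"],sense()["t"])
```

```text
top [200.1 183.1] 137 [0.5796 0.3846 0.046 ]
top [453.2 185.1] 100 [ 0.5753 -0.3699  0.046 ]
top [229.4 205. ] 144 [0.5134 0.292  0.046 ]
top [202.7 232. ] 147 [0.4324 0.3677 0.046 ]
top [414.3 244.6] 87 [ 0.4005 -0.2504  0.046 ]
top [460.  248.7] 334 [ 0.3898 -0.3797  0.046 ]
scene [390.9 164.9] 85 [0.4347 0.3658 0.046 ]
scene [386.1 185.3] 91 [0.5141 0.2905 0.046 ]
scene [414.5 188.3] 93 [0.5802 0.3821 0.046 ]
scene [376.  221.1] 41 [0.6384 0.164  0.046 ]
scene [248.3 227.8] 130 [ 0.4372 -0.2745  0.046 ]
scene [251.5 239.9] 53 [ 0.4913 -0.2845  0.046 ]
scene [309.5 251.5] 54 [ 0.6349 -0.1183  0.046 ]
[ 0.43460336 -0.27329066  0.20819324] 39.0667
```

View pics/scene6.png

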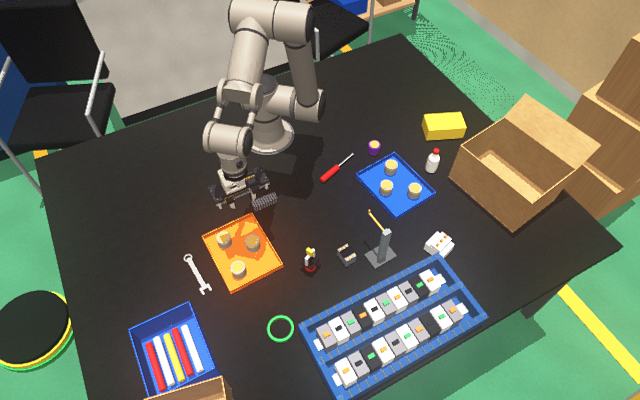

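View pics/top6.png

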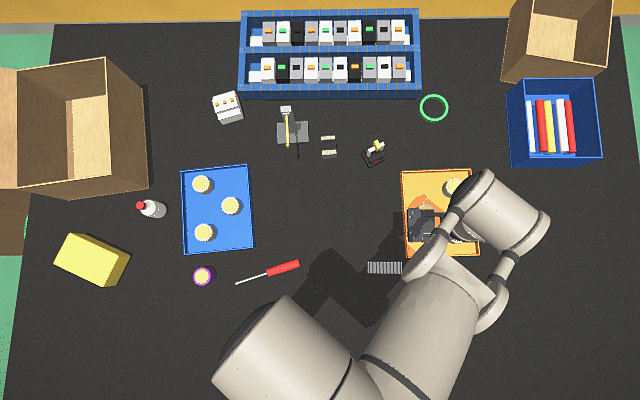

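All six tins are sorted: blue tray at scene px (391,168), (386,188), (414,190), orange tray at (224,240), (252,242), (239,268). Now the lamp. Its tab is at about (0.674, -0.137) with the pinch axis at 116°.

{"fn": "drive_tool", "kwargs": {"commands": [[[0,0,26],[0.24,0.137,0],-0.3],[[0,0,26],[0.24,0.137,0],-0.3],[[0,0,26],[0.24,0.137,0],-0.3],[[0,0,26],[0.24,0.137,0],-0.3],[[0,0,26],[0.24,0.137,0],-0.3],[[0,0,26],[0.24,0.137,0],-0.3],[[0,0,26],[0.24,0.137,0],-0.3],[[0,0,26],[0.24,0.137,0],-0.3],[[0,0,26],[0.24,0.137,0],-0.3],[[0,0,26],[0.24,0.137,0],-0.3],[[0,0,26],[0.24,0.137,0],-0.3],[[0,0,26],[0.24,0.137,-0.04],-0.3],[[0,0,26],[0.24,0.137,-0.06],-0.3],[[0,0,26],[0.24,0.137,-0.06],-0.3],[[0,0,26],[0.24,0.137,-0.06],-0.3]]}}

```text
t: 40.32
tcp_pos: [0.673, -0.1377, 0.1465]
tool_rot: [[-0.002, -0.44, 0.898], [0.001, 0.898, 0.44], [-1.0, 0.001, -0.002]]
ft_force: [0.8, -0.3, 1.1]
opening: 0.648
```

Run:
```python
from h import *
s=sense();print(s["tcp_pos"].round(4),s["tool_rot"].round(3).tolist(),s["joint_pos"].round(2))
im=read_camera("scene");cv2.imwrite("pics/l1.png",cv2.resize(im[190:300,260:380],None,fx=5,fy=5,interpolation=cv2.INTER_CUBIC)[:,:,::-1])
```

```text
[ 0.673  -0.1377  0.1465] [[-0.002, -0.44, 0.898], [0.001, 0.898, 0.44], [-1.0, 0.001, -0.002]] [-0.31  0.71  1.13 -0.    1.31 -2.34]
```

View pics/l1.png

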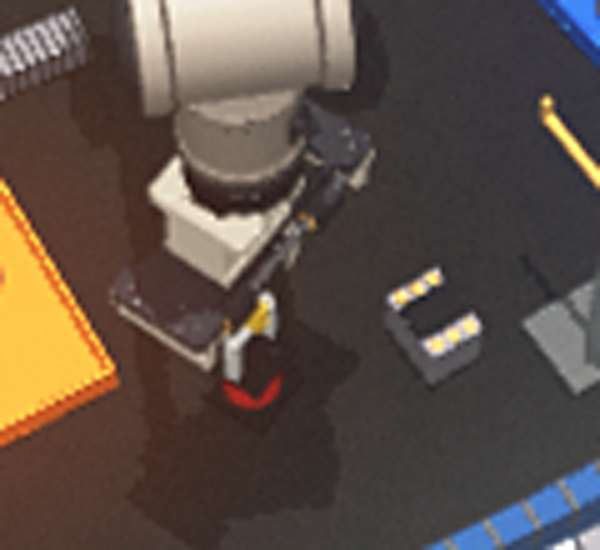

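{"fn": "drive_tool", "kwargs": {"commands": [[[0,0,0],[0.0,0.0,-0.02],-0.3],[[0,0,0],[0,0,-0.032],-0.3],[[0,0,0],[0,0,-0.032],-0.3],[[0,0,0],[0,0,-0.032],0.2],[[0,0,0],[0,0,-0.032],0.4],[[0,0,0],[0,0,-0.032],0.6],[[0,0,0],[0,0,-0.032],1],[[0,0,0],[0,0,-0.032],1],[[0,0,0],[0,0,-0.032],1],[[0,0,0],[0,0,-0.032],1],[[0,0,0],[0,0,-0.032],1],[[0,0,0],[0,0,-0.032],1],[[0,0,0],[0,0,-0.032],1],[[0,0,0],[0,0,-0.032],1]]}}

```text
t: 41.53
tcp_pos: [0.674, -0.1367, 0.1147]
tool_rot: [[-0.0, -0.441, 0.897], [0.0, 0.897, 0.441], [-1.0, 0.0, -0.0]]
ft_force: [-0.8, -0.1, 0.8]
opening: 0.125
```

Run:
```python
from h import *
im=read_camera("scene");cv2.imwrite("pics/l2.png",cv2.resize(im[190:300,260:380],None,fx=5,fy=5,interpolation=cv2.INTER_CUBIC)[:,:,::-1])
weigh(6)
```

```text
F [-5.7900e-01  4.4000e-02  7.5900e-01 -6.0951e+01 -2.4073e+01] sd [0.268 0.458 0.658 0.033 0.005] tcp [ 0.674  -0.1367  0.1148] open 0.126 t 41.88
```

View pics/l2.png

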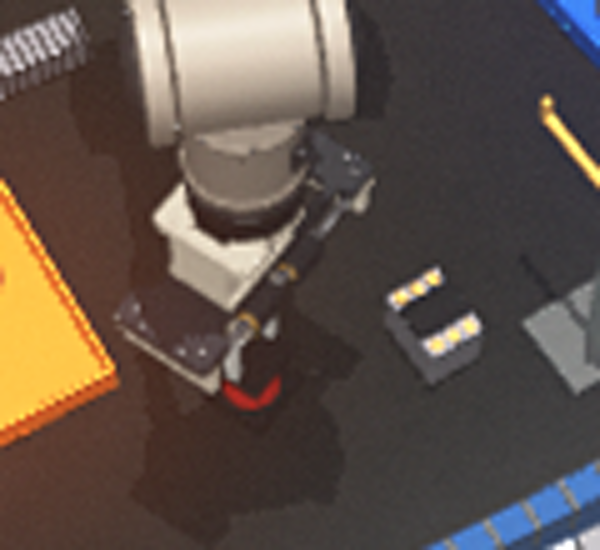

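{"fn": "drive_tool", "kwargs": {"commands": [[[0,0,0],[0,0,0.03],1],[[0,0,0],[0,0,0.06],1],[[0,0,0],[0,0,0.09],1],[[0,0,0],[0,0,0.098],1],[[0,0,-6],[-0.01,0.02,0.098],1],[[0,0,-12],[-0.03,0.05,0.098],1],[[0,0,-18],[-0.05,0.085,0.098],1],[[0,0,-22],[-0.066,0.12,0.098],1],[[0,0,-22],[-0.066,0.15,0.098],1],[[0,0,-22],[-0.066,0.18,0.098],1],[[0,0,-22],[-0.066,0.21,0.098],1],[[0,0,-22],[-0.066,0.23,0.098],1],[[0,0,-22],[-0.066,0.241,0.098],1],[[0,0,-22],[-0.066,0.241,0.098],1],[[0,0,-22],[-0.066,0.241,0.098],1],[[0,0,-22],[-0.066,0.241,0.098],1],[[0,0,-22],[-0.066,0.241,0.098],1]]}}

```text
t: 43.3
tcp_pos: [0.6082, 0.1027, 0.2125]
tool_rot: [[-0.0, -0.071, 0.997], [-0.0, 0.997, 0.071], [-1.0, -0.0, -0.0]]
ft_force: [0.7, -0.3, -1.6]
opening: 0.13
```

Run:
```python
from h import *
im=read_camera("scene");cv2.imwrite("pics/l3.png",cv2.resize(im[170:280,320:440],None,fx=5,fy=5,interpolation=cv2.INTER_CUBIC)[:,:,::-1])
im=read_camera("top");cv2.imwrite("pics/l3t.png",cv2.resize(im[100:220,250:370],None,fx=5,fy=5,interpolation=cv2.INTER_CUBIC)[:,:,::-1])
weigh(12)
print(sense()["tool_rot"].round(3).tolist())
```

```text
F [ 3.0000e-02 -2.9000e-02 -1.6880e+00 -5.3855e+01 -2.5673e+01] sd [0.294 0.575 0.531 0.022 0.01 ] tcp [0.608  0.1043 0.2128] open 0.129 t 44.0
[[0.0, -0.073, 0.997], [0.0, 0.997, 0.073], [-1.0, 0.0, 0.0]]
```

View pics/l3.png

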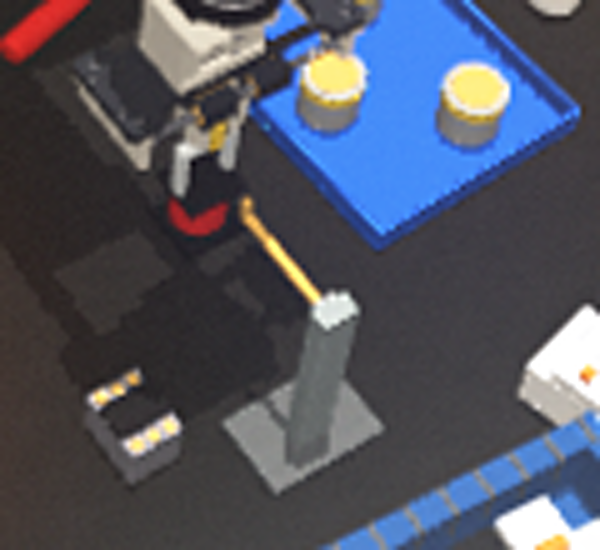

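View pics/l3t.png

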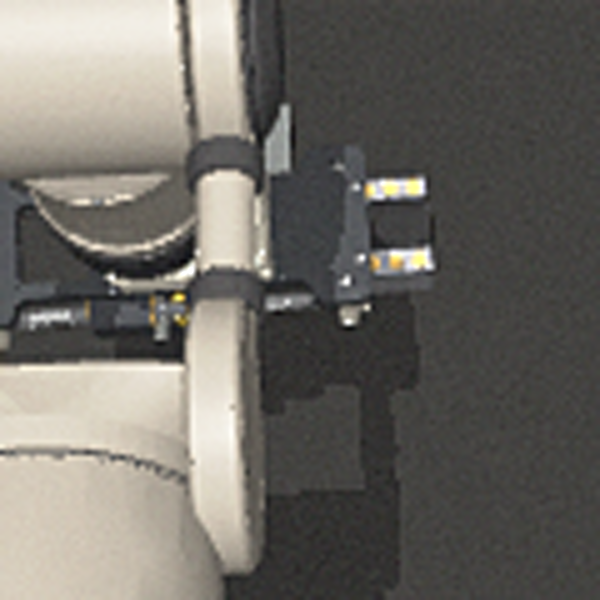

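The lamp hangs straight in the gripper (loop at crop px (180–235,150)), with the hook tip right in front of the opening at (245,205). Lamp weight is about 159 g, as specified. I thread it in slowly.

{"fn": "drive_tool", "kwargs": {"commands": [[[0,0,0],[0.01,0.0005,0],1],[[0,0,0],[0.02,0.001,0],1],[[0,0,0],[0.03,0.002,0],1],[[0,0,0],[0.04,0.003,0],1],[[0,0,0],[0.05,0.0035,0],1],[[0,0,0],[0.06,0.004,0],1],[[0,0,0],[0.06,0.004,0],1],[[0,0,0],[0.06,0.004,0],1]]}}

```text
t: 44.67
tcp_pos: [0.6679, 0.1083, 0.2122]
tool_rot: [[-0.001, -0.073, 0.997], [0.0, 0.997, 0.073], [-1.0, 0.0, -0.001]]
ft_force: [0.4, -0.1, -1.2]
opening: 0.13
```

Run:
```python
from h import *
im=read_camera("scene");cv2.imwrite("pics/l4.png",cv2.resize(im[190:270,340:420],None,fx=7,fy=7,interpolation=cv2.INTER_CUBIC)[:,:,::-1])
weigh(6)
```

```text
F [-3.2000e-02 -2.1400e-01 -1.7680e+00 -5.9916e+01 -2.6407e+01] sd [0.197 0.324 0.361 0.112 0.064] tcp [0.6678 0.1083 0.213 ] open 0.128 t 45.02
```

View pics/l4.png

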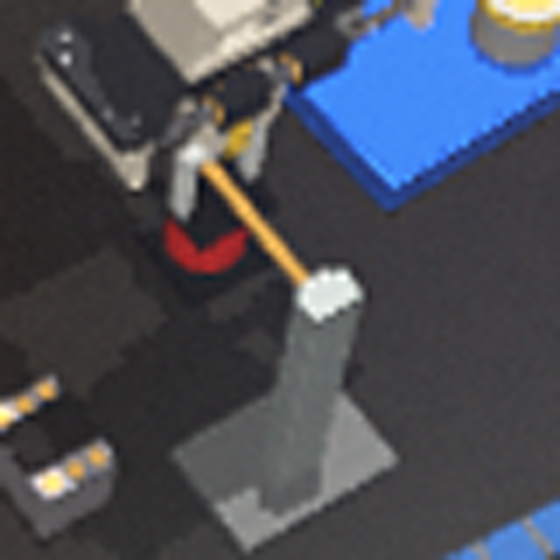

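{"fn": "drive_tool", "kwargs": {"commands": [[[0,0,0],[0.01,0.0005,0],1],[[0,0,0],[0.02,0.001,0],1],[[0,0,0],[0.02,0.001,0],1],[[0,0,0],[0.02,0.001,-0.008],1],[[0,0,0],[0.02,0.001,-0.016],1],[[0,0,0],[0.02,0.001,-0.022],1],[[0,0,0],[0.02,0.001,-0.022],1],[[0,0,0],[0.02,0.001,-0.022],1],[[0,0,0],[0.02,0.001,-0.022],1]]}}

```text
t: 45.77
tcp_pos: [0.688, 0.1093, 0.1909]
tool_rot: [[0.0, -0.073, 0.997], [0.0, 0.997, 0.073], [-1.0, 0.0, 0.0]]
ft_force: [0.5, 0.8, -1.4]
opening: 0.121
```

Run:
```python
from h import *
im=read_camera("scene");cv2.imwrite("pics/l5.png",cv2.resize(im[190:270,340:420],None,fx=7,fy=7,interpolation=cv2.INTER_CUBIC)[:,:,::-1])
weigh(12)
```

```text
F [ 2.1400e-01 -4.0000e-03 -1.4810e+00 -6.2448e+01 -2.6309e+01] sd [0.487 0.524 0.528 0.106 0.052] tcp [0.6881 0.1093 0.1907] open 0.125 t 46.42
```

View pics/l5.png

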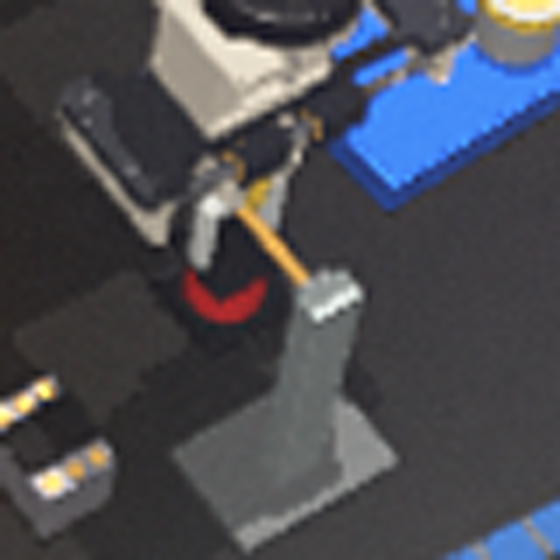

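{"fn": "drive_tool", "kwargs": {"commands": [[[0,0,0],[0,0,-0.002],1],[[0,0,0],[0,0,-0.004],1],[[0,0,0],[0,0,-0.006],1],[[0,0,0],[0,0,-0.006],1],[[0,0,0],[0,0,-0.006],1]]}}

```text
t: 46.83
tcp_pos: [0.6882, 0.1093, 0.185]
tool_rot: [[0.001, -0.073, 0.997], [0.0, 0.997, 0.073], [-1.0, 0.0, 0.001]]
ft_force: [0.7, -0.4, 0.6]
opening: 0.127
```

Run:
```python
from h import *
weigh(12)
```

```text
F [ 8.5300e-01  3.0000e-03  7.3500e-01 -6.0942e+01 -2.5115e+01] sd [0.356 0.235 0.571 0.052 0.1  ] tcp [0.6882 0.1093 0.1848] open 0.126 t 47.43
```

{"fn": "drive_tool", "kwargs": {"commands": [[[0,0,0],[0,0,-0.002],1],[[0,0,0],[0,0,-0.004],1],[[0,0,0],[0,0,-0.0065],1],[[0,0,0],[0,0,-0.0065],1],[[0,0,0],[0,0,-0.0065],1],[[0,0,0],[0,0,-0.0065],1],[[0,0,0],[0,0,-0.0065],1]]}}

```text
t: 48.02
tcp_pos: [0.6882, 0.1093, 0.1786]
tool_rot: [[0.001, -0.073, 0.997], [0.0, 0.997, 0.073], [-1.0, 0.0, 0.001]]
ft_force: [1.0, -0.0, 4.8]
opening: 0.13
```

Run:
```python
from h import *
weigh(10)
```

```text
F [  0.639   0.373   4.879 -57.975 -23.438] sd [0.623 0.463 0.574 0.041 0.05 ] tcp [0.6882 0.1093 0.1784] open 0.131 t 48.52
```

{"fn": "drive_tool", "kwargs": {"commands": [[[0,0,0],[0,0,0.002],1],[[0,0,0],[0,0,0.004],1],[[0,0,0],[0,0,0.006],1],[[0,0,0],[0,0,0.0072],1],[[0,0,0],[0,0,0.0072],1],[[0,0,0],[0,0,0.0072],1],[[0,0,0],[0,0,0.0072],1]]}}

```text
t: 49.1
tcp_pos: [0.6879, 0.1093, 0.1849]
tool_rot: [[-0.001, -0.073, 0.997], [0.0, 0.997, 0.073], [-1.0, 0.0, -0.001]]
ft_force: [1.5, -0.3, -0.1]
opening: 0.128
```

Run:
```python
from h import *
weigh(12)
```

```text
F [  0.651   0.088   0.309 -61.088 -25.149] sd [0.711 0.465 0.407 0.063 0.154] tcp [0.6879 0.1093 0.1854] open 0.13 t 49.7
```

Nearly balanced, so I release gently.

{"fn": "drive_tool", "kwargs": {"commands": [[[0,0,0],[0,0,0],0.7],[[0,0,0],[0,0,0],0.6],[[0,0,0],[0,0,0],0.5],[[0,0,0],[0,0,0],0.3],[[0,0,0],[0,0,0],0.2],[[0,0,0],[0,0,0],0.2],[[0,0,0],[0,0,0.01],0.2],[[0,0,0],[0,0,0.03],0.2],[[0,0,0],[0,0,0.06],0.2],[[0,0,0],[0,0,0.1],0.2],[[0,0,0],[-0.04,0,0.13],0.2],[[0,0,0],[-0.08,0,0.14],0.2],[[0,0,0],[-0.12,-0.03,0.14],0.2],[[0,0,0],[-0.16,-0.06,0.14],0.2],[[0,0,0],[-0.2,-0.09,0.14],0.2],[[0,0,0],[-0.24,-0.1,0.14],0.2],[[0,0,0],[-0.26,-0.1,0.14],0.2],[[0,0,0],[-0.26,-0.1,0.14],0.2],[[0,0,0],[-0.26,-0.1,0.14],0.2]]}}

```text
t: 51.28
tcp_pos: [0.4263, 0.0089, 0.3272]
tool_rot: [[0.003, -0.071, 0.997], [-0.0, 0.997, 0.071], [-1.0, -0.001, 0.003]]
ft_force: [-0.1, 0.2, 1.0]
opening: 0.4
```

Run:
```python
from h import *
for k in range(2):
  im=read_camera("scene");cv2.imwrite(f"pics/f{k}.png",cv2.resize(im[190:270,340:420],None,fx=7,fy=7,interpolation=cv2.INTER_CUBIC)[:,:,::-1])
  if k==0: weigh(20)
cv2.imwrite("pics/fs.png",im[:,:,::-1])
im=read_camera("top");cv2.imwrite("pics/ft.png",im[:,:,::-1])
for c in ("top","scene"):
  for r in lids(c):
    if .35<r[2][0]<.66 and -.45<r[2][1]<.45: print(c,*r)
for l in("contactor","glue","terminals","screwdriver","wrench"):
  d=look_for(l,"scene");print(l,d[0]["at"].round(3) if d else None)
```

```text
F [ -0.      0.249   0.055 -31.615 -26.06 ] sd [0.585 0.525 0.454 0.448 0.153] tcp [0.4281 0.0093 0.3255] open 0.395 t 52.33
top [200.1 183.1] 137 [0.5796 0.3846 0.046 ]
top [454.7 186.2] 145 [ 0.5718 -0.374   0.046 ]
top [229.4 205. ] 144 [0.5134 0.292  0.046 ]
top [425.7 211.7] 150 [ 0.4961 -0.2866  0.046 ]
top [202.6 232. ] 146 [0.4325 0.3679 0.046 ]
top [457.6 233.8] 157 [ 0.4322 -0.3751  0.046 ]
scene [390.8 164.9] 85 [0.4348 0.3653 0.046 ]
scene [386.  185.4] 92 [0.5145 0.2898 0.046 ]
scene [414.4 188.3] 92 [0.58  0.382 0.046]
scene [375.5 217.9] 80 [0.6253 0.1702 0.046 ]Traceback (most recent call last):
  File "<stdin>", line 11, in <module>
AttributeError: 'list' object has no attribute 'round'. Did you mean: 'count'?
```

View pics/f1.png

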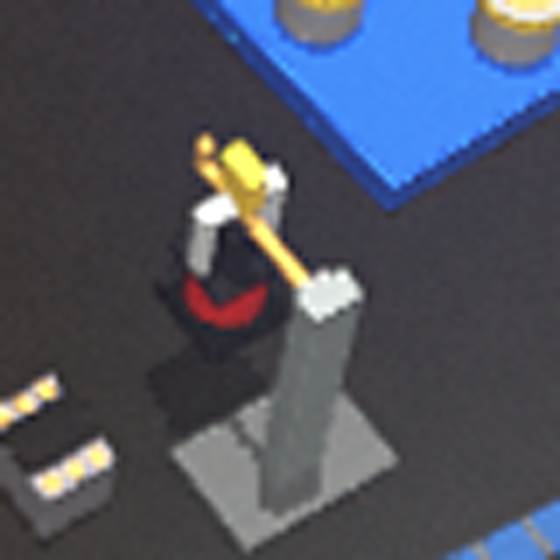

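View pics/fs.png

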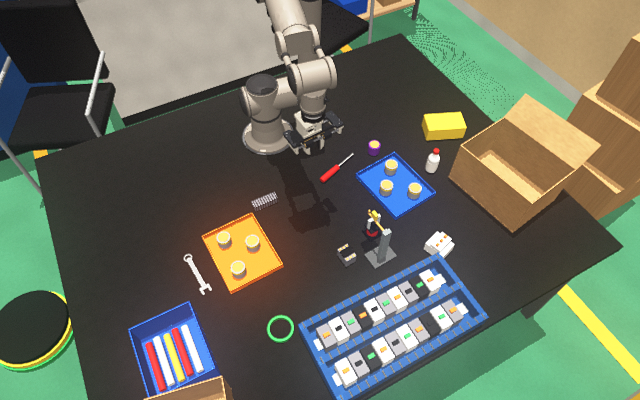

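View pics/ft.png

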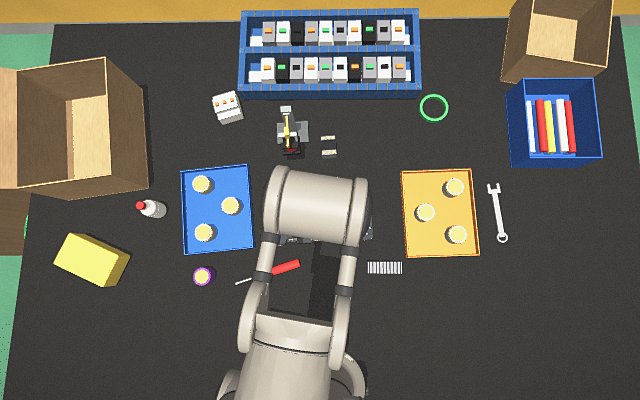

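The lamp hangs upright on the hook (scene px ~(372,222)). Three tins stand in each tray, and the bystanders are at their first-picture pixels.

Run:
```python
from h import *
a=cv2.imread("pics/f0.png").astype(int);b=cv2.imread("pics/f1.png").astype(int);print("diff",abs(a-b).mean())
print(sense()["t"],abs(sense()["qd"]).max())
print(finish_job())
```

```text
diff 1.2663148384353742
52.5833 0.0014065934878187403
the job is handed in; nothing more can be done
None
```

All six tins are sorted and the red lamp hangs released on the brass hook. I handed the job in at 52.6 s of the 210 s allowed; no verdict came back.

| Tray | Tin weights | Count |
|---|---|---|
| Blue (full) | about 436, 419 and 433 g | 3 |
| Orange (empty) | about 124, 208 and 262 g | 3 |

- **Closest call:** the 262 g tin read about 266 g at first, so I weighed it longer. It stayed below 290 g both times.
- **Lamp:** it weighed about 159 g. I threaded its loop over the hook and tugged while holding it; the force rose about 6.5 N, roughly a 9 mm dip. I then eased back to near balance and let go.
- **Last pictures:** three tins stand upright in each tray and the lamp hangs upright and still with the robot clear. The bystanders are where they were at the start. I saw no tin knocked aside.
- **Failed check:** the last network check of the bystanders stopped on a script error. I compared them by eye in the final pictures instead.

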